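# Get the cutting ruler out of a half-opening drawer

## Robot

A 7-joint arm with a two-finger parallel gripper is mounted at the origin on a cart in front of the work surface, level with it; the furniture and walls round the work are solid. World frame = base frame: x ahead of the robot, y to its left, z up, the work surface at z = 0. Lengths are in mm, angles in rad, forces in N, time in s.
With the tool pointing down it reaches from about 400 to 875 mm from the base axis. Payload 4.4 kg.
Tool frame: the origin (TCP) lies midway between the tips of the shut fingers; the grasp point (between the pads) lies 19 mm behind it; z points along the fingers, y is the direction in which the jaws open and shut (so a half turn about z gives the same grasp; the last joint's range is limited). The gripper opens to 85 mm and grips with 20 to 120 N. Pads are 22 mm wide; open, the fingers measure 114 mm over their backs; the gripper's body (76 mm by 85 mm) begins 54 mm behind the grasp point. The pads swing forward as they close: fully open they stand 13 mm farther back than shut.
Start: joints at [-1.191, 0.628, 0.038, 1.517, -0.027, 0.996, -0.02], TCP at [280.245, 586.499, 196.113] pointing down, gripper open.
Joint ranges: [-3.06, 3.06], [-0.37, 2.12], [-1.25, 1.32], [0.18, 2.47], [-1.1, 4.24], [0.23, 1.98], [-2.94, 2.94]. Speed limits (rad/s): [2.57, 2.57, 3.14, 3.14, 3.14, 3.14, 3.14].

## Interface

Orientations are given as [roll, pitch, yaw] about the fixed x, y, z axes, in that order (R = Rz(yaw) Ry(pitch) Rx(roll)).
In Python, from cell import * gives the robot as it stands. The module is installed in compiled form; this text tells all that it offers.
- The arm moves only by the tool move_arm, never from a script. Its argument "series" is a list of rows, each a list of 2 entries, a list of its own where there are three numbers: the shift along the tool's x, y, z in m, then the turn about the tool's z in rad. In form: [[[x, y, z], yaw], ...]. A call has 1 to 5 rows; each row is the pose to reach, as a shift and turn from the pose measured when the call began, along the tool's axes at that moment; what a row does not reach only later rows make up. A row lasts 1/8 s, in which the tool goes at most 62.5 mm and 10.7 degrees, less where a joint would pass 70% of its speed; a pose out of reach is approached as far as the arm can. A call with a gripper value outside its range is refused whole. "claw" is the opening, from 0 (shut) to 1 (fully open), set as the call begins (left out, the last holds). The fingers move at their own pace and stop on an object; the grip force is fixed at half the most. Time passes only in rows, so rows that repeat a pose let the fingers close. It gives the time, the measured TCP pose, the force and the opening at its end, in the units of the state.
- read_state(): the state, without advancing time (a new reading comes with each control period).
- get_image(name): name is "scene" or "top"; returns the picture (420x560x3 uint8, blue, green, red); there is no depth.
- camera_model(name): a dict with "fov_y" (degrees; the focal length in pixels is half the picture's height over the tangent of half this angle, whatever the lens; pixels are square), "cx", "cy" (the principal point, pixels), "pose" (4x4, takes a point from camera to world coordinates). Camera axes: x right, y down, z forward; pixel columns grow to the right and rows downward; lengths in mm; the calibration is good to about 2 mm. A picture is of the moment at which its call begins. camera_model takes no time and is no camera call.
- finish_job(): hands the job in, once; it reports no verdict.
The state is a dict: "clock": time; "qpos": joint angles; "qd": joint speeds; "tau": joint torques, N m; "eef_pos": TCP position; "tool_rot": TCP orientation; "force": force on the tool from outside, world axes, zero at the start; "torque": the same for the moment, N m; "width": finger opening in mm.
Only numpy, scipy, OpenCV 4.12 (cv2) and the standard library are available. Lean on these libraries where they do the work, as an engineer would, in place of code of your own. Each camera call takes 0.05 s, during which the arm holds its last target. There are 200 camera calls.

## Task

The glue stick has toppled over in front of the small drawer unit: stand it upright on the desk, out of the drawer's way. Then pull the drawer out as far as it goes and leave it open; it does not open far enough for the long cutting ruler inside, so tilt the ruler and draw it out slantwise, hole end first, from under the unit's top board. Finish while holding the ruler still in the gripper, all of it at least 10 cm above the top of the drawer unit, with the glue stick still standing and everything else on the desk and on the unit left where it is.

Things in the scene. Friction and masses are not known exactly. Their poses are not given: they have to be found in the camera images.
- drawer_unit: Low wooden one-drawer unit, fixed to the desk, 372 deep x 226 wide x 94 mm high. Origin: centre of the underside, on the desk. x to the rear, y across, z up; the drawer opens along -x, which is roughly the robot's left (world +y). Its 10 mm top board spans z 84 to 94 mm and x -192 to +180 mm.
- board_edge (a point): Middle of the lower front edge of the unit's top board (unit x -192, z 84 mm), flush with the shut drawer's front face. The ruler must come out under this edge: 66 mm between it and the drawer's inner floor. Axes as the unit's.
- drawer (a joint): How far the drawer is out, in m: 0 shut, 0.19 at its stop; starts at 0 to 0.015. Friction about 1.5 N; stays where left. At the stop 178 mm of it is uncovered between front panel and top board. Inside: floor at z 18 mm, 330 mm long, 184 mm wide, side walls up to z 62 mm. An eraser and a sharpener lie in its two front corners.
- drawer_front_top (a point): Middle of the top edge of the drawer's front panel, 80 mm above the desk (62 mm above the drawer's inner floor); the panel is 12 mm thick and 216 mm wide. Moves with the drawer; axes as the unit's.
- drawer_handle (a point): Centre of the drawer's handle: a straight bar 10 mm thick, 110 mm long across the front (the unit's y), 40 mm out from the front panel (35 mm free gap behind it), 52 mm above the desk, held by two posts 45 mm to either side of the middle. Moves with the drawer.
- ruler: Aluminium cutting ruler flat on the drawer's floor, unseen until the drawer opens: base 300 x 36 x 4 mm, grip rib 10 mm wide along its middle 230 mm, rib top 17 mm above the underside; 100 g. Origin: centre of the underside; x along it, away from the hole end, z up. Lies front to back (within 15 degrees), hole end to the drawer's front, up to 35 mm off the drawer's middle.
- ruler_hole_end (a point): Middle of the ruler's end edge at the hanging-hole end, on the underside (ruler x -150 mm).
- ruler_plain_end (a point): Middle of the ruler's other end edge, on the underside (ruler x +150 mm); lies at the rear of the drawer.
- glue_stick: Glue stick, round, 24 mm thick (blue cap 24, white middle 22, base 23), 92 mm long, about 35 g, lying on its side in front of the drawer, within its travel, cap pointing away from the unit (within 35 degrees). Origin: centre of its flat base; z runs from base to cap (up when it stands).
- stapler: Grey stapler, 130 x 34 x 48 mm, loose on top of the drawer unit near the rear; leave it. Origin: centre of the underside.
- binder_clip: Black binder clip, 50 x 32 x 30 mm, loose on top of the drawer unit near the rear; leave it. Origin: centre of the underside.
- usb_stick: Black memory stick, 18 x 48 x 8 mm, loose on the desk at the back; leave it. Origin: centre of the underside.
Mind the look-alikes: they are no part of the job. Of the things that look like the glue_stick, take the one that is farthest from the robot's base at the start.

How it is judged (in metres and radians):
On the way, in this order (a step that is already met when the one before it is completed fails the run):
1. the glue stick stands upright on the desk, let go, outside the drawer's travel (angle between glue_stick's own z axis and vertical below 0.1 rad and height (world z) of glue_stick below 0.005 m and contact force between the fingers and glue_stick below 0.1 N and (y of glue_stick in the frame of drawer_unit above 0.12 m or y of glue_stick in the frame of drawer_unit below -0.12 m or x of glue_stick in the frame of drawer_unit below -0.44 m or x of glue_stick in the frame of drawer_unit above 0.19 m)), for 0.2 s.
2. the drawer is out at its stop (value of joint drawer above 0.178 m), for 0.1 s.
3. the gripper holds the ruler slantwise: hole end raised above the drawer's front, plain end still under the top board (height (world z) of ruler_hole_end above 0.088 m and height (world z) of ruler_plain_end below 0.08 m and x of ruler_plain_end in the frame of drawer_unit above -0.185 m and contact force between the fingers and ruler above 1 N), for 0.1 s.
At the end, for the whole second after the job is handed in: The gripper still holds the ruler, still (under 5 cm/s) and touching nothing of the drawer unit, with both ends at least 19 cm above the desk (the unit's top is at 9.4 cm); the drawer is still out by at least 16.5 cm of its 19 cm; the glue stick stands upright (within 0.1 rad) on the desk, at rest (height (world z) of each of ruler_hole_end, ruler_plain_end above 0.19 m and contact force between the fingers and ruler above 1 N and contact force between ruler and drawer_unit below 0.1 N and linear speed of ruler below 0.05 m/s and value of joint drawer above 0.165 m and angle between glue_stick's own z axis and vertical below 0.1 rad and height (world z) of glue_stick below 0.005 m and linear speed of glue_stick below 0.02 m/s); the arm keeps its last pose, push and grip.
It fails at once if the stapler, binder clip or memory stick is shifted by more than 4 cm (distance of any of stapler, binder_clip, usb_stick from where it was at the start of the episode above 0.04 m).
It also fails if it takes over 67 s, if anything falls off the work surface, if the arm or the gripper's body presses on something with over 40 N, if the wrist force passes 120 N, or if a joint passes its speed limit or range.

## Working session

There is one attempt and no reset: what is moved stays moved. The work goes in short steps, Python scripts to look and compute and a tool call to move; the robot and the scene stay as the last step left them, time stands still between calls to the robot, and variables do not carry over. Pictures are saved under pics/ and viewed, about 8 in all and at most 12, crops included, and the job is handed in when it is done.

Besides the shell and the picture viewer there is one more tool, called after "Call:" in YAML: its name, and indented under it one key for each argument. move_arm: Moves the arm, as the interface text tells. Its arguments: {"type":"object","properties":{"series":{"type":"array"},"claw":{"type":"number"}},"required":["series"]}

```bash
mkdir -p pics; cat > h.py <<'E'
from cell import *
import numpy as np, cv2
from scipy.spatial.transform import Rotation as R
def ray(cam,u,v):
    m=camera_model(cam);f=210/np.tan(np.radians(m["fov_y"])/2);P=np.array(m["pose"])
    d=P[:3,:3]@np.array([(u-m["cx"])/f,(v-m["cy"])/f,1]);return P[:3,3],d
def onz(cam,u,v,z):
    o,d=ray(cam,u,v);return o+d*(z-o[2])/d[2]
def proj(cam,p):
    m=camera_model(cam);f=210/np.tan(np.radians(m["fov_y"])/2);P=np.array(m["pose"])
    c=P[:3,:3].T@(np.asarray(p,float)-P[:3,3]);return f*c[0]/c[2]+m["cx"],f*c[1]/c[2]+m["cy"]
def tool():
    s=read_state();return np.array(s["eef_pos"]),R.from_euler("xyz",s["tool_rot"]).as_matrix()
E
python3 - <<'E'
from h import *
a=get_image("scene");b=get_image("top")
cv2.imwrite("pics/s0.png",a);cv2.imwrite("pics/t0.png",b)
for n in("scene","top"):
    m=camera_model(n);print(n,m["fov_y"],m["cx"],m["cy"],np.round(m["pose"],2).tolist(),{k:v for k,v in m.items() if k not in("pose",)})
print(read_state())
E
```

```text
scene 54.042793985729226 282.1575281511709 214.75296303864582 [[0.65, -0.35, 0.67, -286.31], [-0.76, -0.31, 0.57, -848.36], [0.01, -0.88, -0.47, 653.84], [0.0, 0.0, 0.0, 1.0]] {'fov_y': 54.042793985729226, 'cx': 282.1575281511709, 'cy': 214.75296303864582}
top 54.62129053619517 278.1617267832384 211.06057213428466 [[0.01, -0.99, 0.14, 406.99], [-1.0, -0.0, 0.02, -144.64], [-0.02, -0.14, -0.99, 1133.72], [0.0, 0.0, 0.0, 1.0]] {'fov_y': 54.62129053619517, 'cx': 278.1617267832384, 'cy': 211.06057213428466}
{'clock': 0.1, 'qpos': array([-1.19077455,  0.62929207,  0.03845155,  1.51824824, -0.02701079,
        0.99633871, -0.01998056]), 'qd': array([ 0.00011594, -0.00034776,  0.00019292, -0.00362147,  0.00023251,
       -0.00031122, -0.00071527]), 'tau': array([ 3.66865905e-03, -5.64526427e+01,  1.23052485e+00, -1.93972725e+01,
        1.12929312e-02,  5.45696690e-03, -6.41665324e-06]), 'eef_pos': array([279.98199492, 585.91168858, 195.26265299]), 'tool_rot': array([-3.13982443e+00,  1.48108234e-05,  2.69577940e+00]), 'force': array([-1.56666907, -0.16590108, -0.45385951]), 'torque': array([-0.01267643, -0.04140886, -0.00255325]), 'width': 85.62897611597572}
```

View pics/s0.png

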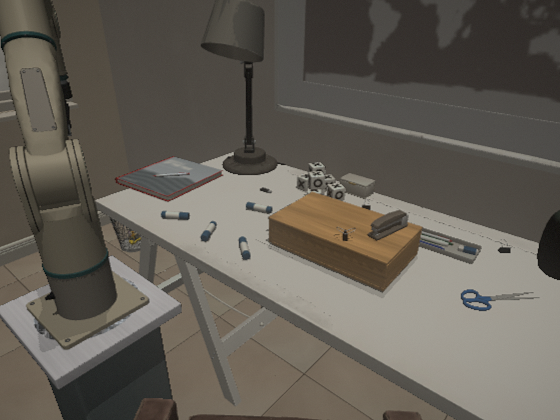

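View pics/t0.png

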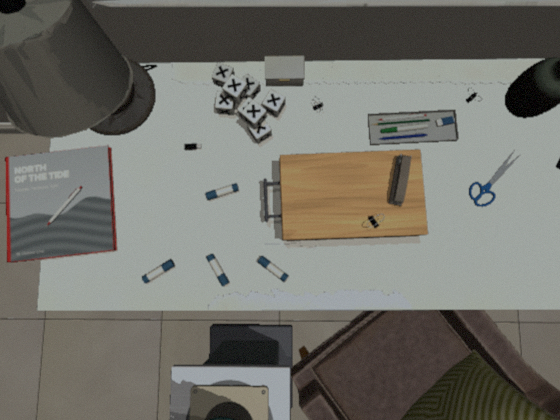

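```bash
python3 - <<'E'
from h import *
b=cv2.imread("pics/t0.png");a=cv2.imread("pics/s0.png")
c=cv2.resize(b[140:290,140:300],None,fx=4.6,fy=4,interpolation=cv2.INTER_CUBIC)
c=cv2.resize(b[135:255,175:295],(480,480),interpolation=cv2.INTER_CUBIC)
d=cv2.resize(a[190:270,230:310],(320,320),interpolation=cv2.INTER_CUBIC)
o=np.zeros((480,800,3),np.uint8);o[:,:480]=c;o[:320,480:]=d;cv2.imwrite("pics/c0.png",o)
for p in[(222,191),(158,271),(217,269),(272,268)]:
    q=onz("top",*p,12);print(p,q.round(),np.hypot(q[0],q[1]).round())
# unit top
hsv=cv2.cvtColor(b,cv2.COLOR_BGR2HSV)
m=cv2.inRange(hsv,(8,70,60),(25,255,255));m[:,:270]=0;m[:, 440:]=0;m[:140]=0;m[250:]=0
cs,_=cv2.findContours(cv2.morphologyEx(m,cv2.MORPH_CLOSE,np.ones((25,25))),0,2);k=max(cs,key=cv2.contourArea)
r=cv2.boxPoints(cv2.minAreaRect(k));ap=cv2.approxPolyDP(k,8,True)[:,0]
for P in(r,ap):print(P.round(1).tolist(),[onz("top",*p,94).round(1).tolist() for p in P])
# blue/dark/white parts of glue
g=b[175:207,198:246];h=cv2.cvtColor(g,cv2.COLOR_BGR2HSV)
bl=cv2.inRange(h,(90,80,20),(130,255,255));cs,_=cv2.findContours(bl,0,2)
for k in cs:
    if cv2.contourArea(k)>5:
        M=cv2.minAreaRect(k);print("blue",np.array(M[0])+[198,175],M[1:],cv2.contourArea(k))
print("tcp px",proj("top",[280,586,195]),proj("scene",[280,586,195]))
for p in[(193,147)]:print(onz("top",*p,8).round())
print("handle",onz("top",264,200,52).round())
E
```

```text
(222, 191) [626.  32.  12.] 627.0
(158, 271) [403. 202.  12.] 451.0
(217, 269) [409.  40.  12.] 411.0
(272, 268) [ 412. -111.   12.] 427.0
[[278.3999938964844, 154.6999969482422], [423.70001220703125, 148.89999389648438], [427.1000061035156, 234.60000610351562], [281.79998779296875, 240.39999389648438]] [[708.0, -127.7, 94.0], [724.1, -509.5, 94.0], [498.4, -507.8, 94.0], [482.1, -137.6, 94.0]]
[[419, 150], [280, 155], [282, 238], [427, 233]] [[721.1, -497.0, 94.0], [707.2, -131.9, 94.0], [488.2, -138.1, 94.0], [502.5, -507.6, 94.0]]
blue [210.88235474 194.52941322] ((6.790997505187988, 9.701424598693848), 75.96376037597656) 51.0
blue [234.70000076 187.09999943] ((6.324554920196533, 3.7947328090667725), 71.56504821777344) 18.0
tcp px (np.float64(-37.90438523075727), np.float64(324.9348099675941)) (np.float64(71.90685853777853), np.float64(145.27573613825984))
[755. 119.   8.]
handle [594. -89.  52.]
```

View pics/c0.png

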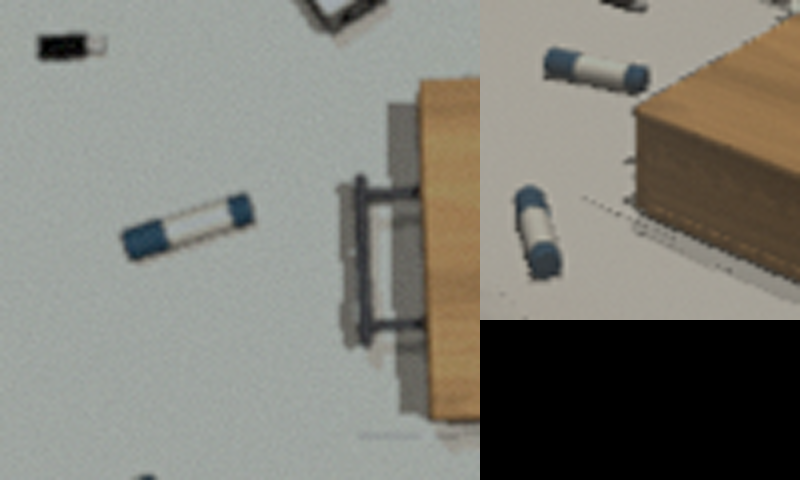

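Candidates (top view): four glue sticks at (222,191), (158,271), (217,269) and (272,268). The farthest from the base is (222,191), at 627 mm, and it also lies in front of the drawer. The crop confirms its wide blue cap is on the left, at (211,194). The memory stick is at (193,147). Next: go to the cap end.

```bash
python3 - <<'E'
from h import *
c=onz("top",206.75,196.75,12);e=onz("top",238,186.75,12);d=c-e;L=np.linalg.norm(d)
print(c.round(1),e.round(1),L.round(1),np.degrees(np.arctan2(d[1],d[0])))
g=c-d/L*18;print("grip",g)
f1=onz("top",280,155,94);f2=onz("top",282,239.5,94);print("front",f1,f2,(f1+f2)/2)
print("scene check",proj("scene",c),proj("scene",e))
p,T=tool();t=g.copy();t[2]=100;print("to z100",(T.T@(t-p)).round(1),"tool y ang",np.degrees(np.arctan2(T[1,1],T[0,1])))
E
```

```text
[609.7  74.3  12. ] [638.6 -13.1  12. ] 92.0 108.25715531330407
grip [615.3776575   57.23503448  12.        ]
front [ 707.19120361 -131.91258119   94.        ] [ 484.37967549 -138.07265016   94.        ] [ 595.78543955 -134.99261568   94.        ]
scene check (np.float64(247.193263834968), np.float64(204.54329771630776)) (np.float64(271.43987882770205), np.float64(209.281553790053))
to z100 [-530.6 -332.2   95.9] tool y ang 64.45678066380297
```

Call:
move_arm:
  series:
    - [[-0.05,-0.031,0.01],0]
    - [[-0.1,-0.062,0.02],0]
    - [[-0.15,-0.093,0.03],0]
    - [[-0.2,-0.125,0.04],0]
    - [[-0.25,-0.157,0.045],0]

```text
clock: 0.72
eef_pos: [438.2, 334.4, 149.8]
tool_rot: [-3.139, -0.0, 2.696]
force: [0.0, -0.2, 0.2]
width: 85.3
```

Call:
move_arm:
  series:
    - [[-0.05,-0.031,0.01],0]
    - [[-0.1,-0.062,0.02],0]
    - [[-0.15,-0.093,0.03],0]
    - [[-0.2,-0.125,0.04],0]
    - [[-0.25,-0.157,0.045],0]

```text
clock: 1.35
eef_pos: [596.3, 83.2, 104.2]
tool_rot: [-3.138, -0.002, 2.696]
force: [1.5, 0.1, -0.2]
width: 85.5
```

Call:
move_arm:
  series:
    - [[0,0,0],0.17]
    - [[0,0,0],0.34]
    - [[0,0,0],0.5]
    - [[0,0,0],0.66]
    - [[0,0,0],0.806]
  claw: 0.6

```text
clock: 1.98
eef_pos: [596.0, 83.3, 103.8]
tool_rot: [-3.137, 0.001, 1.885]
force: [-0.3, 1.1, 0.4]
width: 51.3
```

Call:
move_arm:
  series:
    - [[-0.031,0.0104,0.03],0]
    - [[-0.031,0.0104,0.06],0]
    - [[-0.031,0.0104,0.085],0]
    - [[-0.031,0.0104,0.099],0]
    - [[-0.031,0.0104,0.099],0]
  claw: 0.5

```text
clock: 2.6
eef_pos: [614.2, 56.7, 3.9]
tool_rot: [-3.135, 0.001, 1.885]
force: [1.1, -0.0, -1.3]
width: 42.9
```

Call:
move_arm:
  series:
    - [[0,0,0],0]
    - [[0,0,0],0]
    - [[0,0,0],0]
  claw: 0.29

```text
clock: 2.98
eef_pos: [614.7, 56.8, 4.6]
tool_rot: [-3.136, 0.001, 1.886]
force: [0.7, 0.4, 0.1]
width: 24.9
```

Call:
move_arm:
  series:
    - [[0,0,0],0]
    - [[0,0,0],0]
  claw: 0.28

```text
clock: 3.22
eef_pos: [614.9, 56.9, 4.9]
tool_rot: [-3.137, 0.001, 1.886]
force: [-0.6, -0.1, -0.6]
width: 23.9
```

Call:
move_arm:
  series:
    - [[0,0,0],0]
    - [[0,0,0],0]
  claw: 0.27

```text
clock: 3.48
eef_pos: [614.9, 56.8, 4.8]
tool_rot: [-3.137, 0.001, 1.886]
force: [-0.5, 0.4, 0.2]
width: 23.5
```

Call:
move_arm:
  series:
    - [[0,0,-0.01],0]
    - [[0,0,-0.02],0]
    - [[0,0,-0.03],0]
    - [[0,0,-0.04],0]
    - [[0,0,-0.04],0]

```text
clock: 4.1
eef_pos: [615.9, 57.0, 46.0]
tool_rot: [-3.139, 0.001, 1.886]
force: [-0.0, -0.1, -0.8]
width: 23.0
```

```bash
python3 - <<'E'
from h import *
a=get_image("scene");b=get_image("top")
o=np.hstack([cv2.resize(a[150:250,200:300],(400,400),interpolation=2),cv2.resize(b[140:240,180:280],(400,400),interpolation=2)])
cv2.imwrite("pics/l1.png",o)
E
```

```text
(no output)
```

View pics/l1.png

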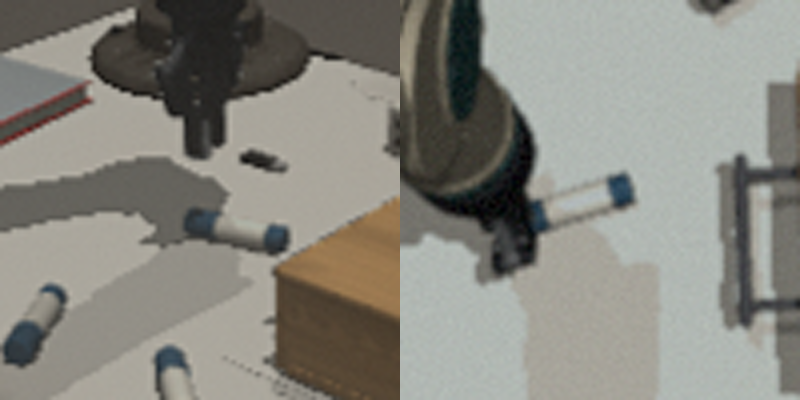

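The stick stayed on the desk, at scene crop (235,232): the grip was too high and too light. Retry lower and a little tighter.

Call:
move_arm:
  series:
    - [[0,0,0],0]
    - [[0,0,0.02],0]
    - [[0,0,0.035],0]
    - [[0,0,0.0445],0]
    - [[0,0,0.0445],0]
  claw: 0.4

```text
clock: 4.82
eef_pos: [613.8, 56.8, -1.0]
tool_rot: [-3.134, 0.0, 1.886]
force: [0.2, 0.5, 0.4]
width: 34.2
```

Call:
move_arm:
  series:
    - [[0,0,0.0005],0]
    - [[0,0,0.0005],0]
    - [[0,0,0.0005],0]
  claw: 0.26

```text
clock: 5.2
eef_pos: [614.2, 56.8, -1.1]
tool_rot: [-3.135, 0.001, 1.886]
force: [0.0, 0.7, 0.9]
width: 22.1
```

Call:
move_arm:
  series:
    - [[0,0,-0.006],0]
    - [[0,0,-0.012],0]
    - [[0,0,-0.02],0]
    - [[0,0,-0.03],0]
    - [[0,0,-0.03],0]

```text
clock: 5.82
eef_pos: [615.3, 57.0, 30.2]
tool_rot: [-3.137, 0.001, 1.886]
force: [-0.3, 0.5, -0.4]
width: 22.2
```

```bash
python3 - <<'E'
from h import *
a=get_image("scene")
cv2.imwrite("pics/l2.png",cv2.resize(a[170:240,220:300],(480,420),interpolation=2))
E
```

```text
(no output)
```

View pics/l2.png

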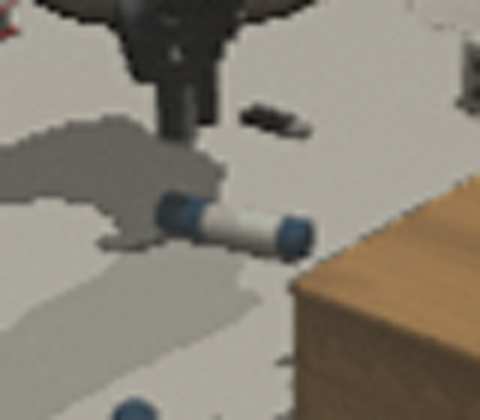

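```bash
python3 - <<'E'
from h import *
p,T=tool();print(p,proj("scene",p),proj("top",p))
b=get_image("top")
h=cv2.cvtColor(b,cv2.COLOR_BGR2HSV);m=cv2.inRange(h,(90,80,20),(130,255,255));cs,_=cv2.findContours(m[160:215,190:260],0,2)
print([(np.array(cv2.minAreaRect(k)[0])+[190,160],cv2.contourArea(k)) for k in cs if cv2.contourArea(k)>6])
for u,v in[(220+180/6,170+215/6),(220+295/6,170+238/6)]:print("scene",onz("scene",u,v,12).round(1))
cv2.imwrite("pics/l3.png",cv2.resize(b[160:230,180:260],(640,560),interpolation=2))
E
```

```text
[614.762483    56.95698142  29.57727266] (np.float64(251.64212003062602), np.float64(200.97511022012344)) (np.float64(211.86246927506957), np.float64(193.84538802559794))
[(array([234.69999695, 187.09999847]), 18.0)]
scene [609.1  60.   12. ]
scene [631.3  -9.2  12. ]
```

View pics/l3.png

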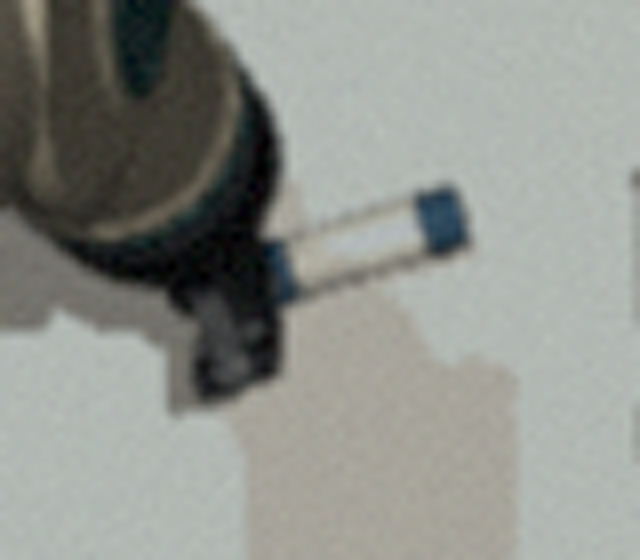

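Call:
move_arm:
  series:
    - [[0,0,0.01],0]
    - [[0,0,0.02],0]
    - [[0,0,0.03],0]
    - [[0,0,0.03],0]
    - [[0,0,0.03],0]
  claw: 0.5

```text
clock: 6.55
eef_pos: [614.3, 56.8, -1.0]
tool_rot: [-3.136, 0.001, 1.885]
force: [0.4, -0.2, 0.8]
width: 42.4
```

Call:
move_arm:
  series:
    - [[0,0,0.003],0]
    - [[0,0,0.006],0]
    - [[0,0,0.008],0]
    - [[0,0,0.008],0]

```text
clock: 7.05
eef_pos: [614.1, 56.8, -9.2]
tool_rot: [-3.135, 0.001, 1.886]
force: [0.8, 0.9, 0.3]
width: 42.9
```

```bash
python3 - <<'E'
from h import *
p,T=tool();print(p,proj("scene",p),read_state()["force"])
a=get_image("scene")
a=cv2.convertScaleAbs(a[150:240,200:300],alpha=1.6,beta=20)
cv2.imwrite("pics/l4.png",cv2.resize(a,(600,540),interpolation=2))
E
```

```text
[614.06039304  56.76673406  -9.15419984] (np.float64(251.85871680822675), np.float64(211.04654279602983)) [0.75760823 0.88444095 0.33913523]
```

View pics/l4.png

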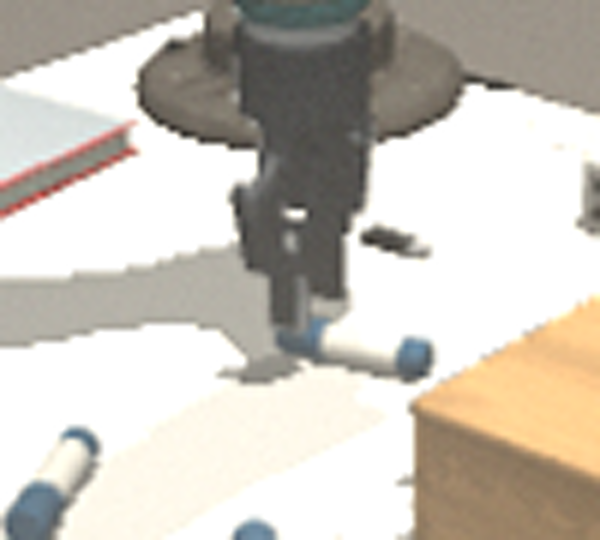

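Fingers now straddle the cap (crop (290,335)), but the real tips sit well above the reported TCP height. I'll go down gently until I feel the desk.

Call:
move_arm:
  series:
    - [[0,0,0.002],0]
    - [[0,0,0.004],0]
    - [[0,0,0.004],0]
  claw: 0.36

```text
clock: 7.48
eef_pos: [614.0, 56.8, -13.2]
tool_rot: [-3.135, 0.001, 1.885]
force: [0.0, 0.9, 1.2]
width: 30.6
```

Call:
move_arm:
  series:
    - [[0,0,0.002],0]
    - [[0,0,0.004],0]
    - [[0,0,0.004],0]

```text
clock: 7.85
eef_pos: [613.8, 56.7, -17.5]
tool_rot: [-3.135, 0.001, 1.886]
force: [0.2, -0.2, -0.4]
width: 30.7
```

Call:
move_arm:
  series:
    - [[0,0,0],0]
    - [[0,0,0],0]
    - [[0,0,0],0]
    - [[0,0,0],0]
  claw: 0.27

```text
clock: 8.35
eef_pos: [614.2, 56.9, -17.3]
tool_rot: [-3.135, 0.001, 1.886]
force: [1.1, 0.7, 1.3]
width: 23.1
```

Call:
move_arm:
  series:
    - [[0,0,0],0]
    - [[0,0,0],0]
    - [[0,0,0],0]
  claw: 0.22

```text
clock: 8.72
eef_pos: [614.8, 57.1, -17.0]
tool_rot: [-3.137, 0.001, 1.886]
force: [1.9, 1.4, 2.0]
width: 19.1
```

```bash
python3 - <<'E'
from h import *
s=read_state();print(s["width"],s["force"])
a=get_image("scene");b=get_image("top")
h=cv2.cvtColor(b,cv2.COLOR_BGR2HSV);m=cv2.inRange(h,(90,80,20),(130,255,255));cs,_=cv2.findContours(m[160:215,190:260],0,2)
print([(np.array(cv2.minAreaRect(k)[0])+[190,160],cv2.contourArea(k)) for k in cs if cv2.contourArea(k)>6])
a=cv2.convertScaleAbs(a[150:240,200:300],alpha=1.4,beta=10)
b=cv2.convertScaleAbs(b[160:230,180:260],alpha=1.4,beta=10)
cv2.imwrite("pics/l5.png",np.hstack([cv2.resize(a,(400,360),interpolation=2),cv2.resize(b,(400,360),interpolation=2)]))
E
```

```text
19.090852065885176 [1.89524471 1.42373878 2.0000758 ]
[(array([235., 187.]), 18.0), (array([202.5, 165.5]), 13.0)]
```

View pics/l5.png

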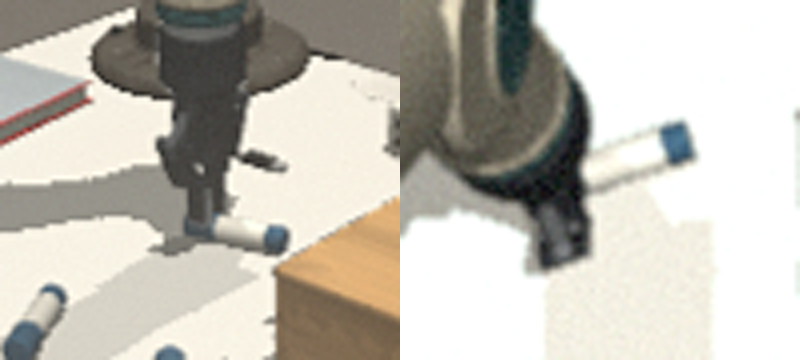

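```bash
python3 - <<'E'
from h import *
p,T=tool();print(p)
for dy in(-57,-40,-20,0,20,40,57):
  for h in(0,20,50,75,130):
    q=p+T[:,1]*dy-T[:,2]*h
    print(dy,h,"top",np.round(proj("top",q),1),"scene",np.round(proj("scene",q),1))
a=get_image("scene");g=cv2.cvtColor(a,6)
for v in range(180,214,2):print(v,g[v,238:266].tolist())
E
```

```text
[614.81181271  57.08322379 -16.9738213 ]
-57 0 top [220.3 215.5] scene [244.5 220.1]
-57 20 top [219.2 214.5] scene [244.3 214.8]
-57 50 top [217.4 213. ] scene [244.  206.9]
-57 75 top [215.9 211.6] scene [243.7 200.1]
-57 130 top [212.2 208.5] scene [243.1 184.7]
-40 0 top [218.6 209.9] scene [246.8 217.9]
-40 20 top [217.5 208.8] scene [246.6 212.7]
-40 50 top [215.6 207.1] scene [246.3 204.8]
-40 75 top [214.1 205.7] scene [246.1 198. ]
-40 130 top [210.3 202.2] scene [245.5 182.8]
-20 0 top [216.6 203.3] scene [249.4 215.4]
-20 20 top [215.5 202.2] scene [249.3 210.2]
-20 50 top [213.6 200.3] scene [249.  202.4]
-20 75 top [212.  198.7] scene [248.8 195.7]
-20 130 top [208.1 194.9] scene [248.3 180.6]
0 0 top [214.7 196.8] scene [252.  212.9]
0 20 top [213.5 195.5] scene [251.9 207.8]
0 50 top [211.6 193.5] scene [251.6 200. ]
0 75 top [209.9 191.7] scene [251.4 193.4]
0 130 top [206.  187.6] scene [251.  178.5]
20 0 top [212.7 190.3] scene [254.5 210.5]
20 20 top [211.5 188.9] scene [254.4 205.5]
20 50 top [209.5 186.8] scene [254.2 197.7]
20 75 top [207.8 184.8] scene [254.  1
[... 1956 characters left out ...]
8, 74, 121, 162, 168, 167, 167, 167, 165, 167, 167]
204 [101, 99, 98, 100, 99, 100, 101, 92, 62, 47, 44, 43, 46, 63, 74, 73, 117, 149, 145, 146, 157, 154, 158, 162, 159, 166, 167, 167]
206 [94, 97, 99, 98, 99, 99, 101, 88, 50, 53, 59, 61, 64, 69, 71, 102, 144, 149, 149, 151, 154, 153, 162, 175, 175, 174, 173, 175]
208 [164, 157, 141, 98, 99, 101, 102, 91, 59, 51, 49, 50, 47, 48, 53, 79, 105, 108, 114, 117, 124, 127, 131, 137, 147, 151, 156, 142]
210 [170, 175, 151, 79, 81, 78, 78, 77, 79, 80, 76, 75, 73, 69, 69, 70, 73, 76, 72, 75, 78, 81, 84, 89, 92, 96, 104, 95]
212 [92, 88, 72, 75, 78, 78, 76, 73, 73, 99, 140, 147, 145, 147, 146, 145, 145, 146, 143, 133, 135, 133, 118, 68, 71, 71, 72, 75]
```

Row analysis puts the fingertips at true z≈22 with reported z=-17, an offset of about 37 mm. So I've been closing above the stick. Open and go down about 16 mm more, watching the force.

Call:
move_arm:
  series:
    - [[0,0,-0.003],0]
    - [[0,0,-0.003],0]
    - [[0,0,-0.003],0]
    - [[0,0,-0.003],0]
  claw: 0.45

```text
clock: 9.38
eef_pos: [614.4, 56.9, -14.3]
tool_rot: [-3.136, 0.001, 1.886]
force: [-0.8, -0.1, 0.7]
width: 38.6
```

Call:
move_arm:
  series:
    - [[0,0,0.004],0]
    - [[0,0,0.008],0]
    - [[0,0,0.012],0]
    - [[0,0,0.012],0]

```text
clock: 9.88
eef_pos: [613.9, 56.9, -26.8]
tool_rot: [-3.135, 0.0, 1.886]
force: [0.5, 1.3, -0.4]
width: 38.8
```

Call:
move_arm:
  series:
    - [[0,0,0.003],0]
    - [[0,0,0.006],0]
    - [[0,0,0.006],0]

```text
clock: 10.25
eef_pos: [613.6, 56.8, -33.1]
tool_rot: [-3.134, 0.0, 1.886]
force: [0.5, -0.4, -0.1]
width: 38.3
```

Call:
move_arm:
  series:
    - [[0,0,0],0]
    - [[0,0,0],0]
    - [[0,0,0],0]
  claw: 0.285

```text
clock: 10.62
eef_pos: [613.7, 56.8, -33.0]
tool_rot: [-3.135, 0.0, 1.886]
force: [0.4, 0.0, 0.3]
width: 24.3
```

Call:
move_arm:
  series:
    - [[0,0,0],0]
    - [[0,0,0],0]
  claw: 0.265

```text
clock: 10.88
eef_pos: [613.7, 56.8, -32.9]
tool_rot: [-3.135, 0.0, 1.886]
force: [-0.4, 0.3, 0.5]
width: 23.1
```

Call:
move_arm:
  series:
    - [[0,0,0],0]
    - [[0,0,0],0]
    - [[0,0,0],0]
  claw: 0.24

```text
clock: 11.25
eef_pos: [613.7, 56.9, -32.8]
tool_rot: [-3.135, 0.0, 1.886]
force: [-0.6, 1.2, 1.1]
width: 22.0
```

```bash
python3 - <<'E'
from h import *
s=read_state();print(s["width"],s["force"],s["eef_pos"])
a=get_image("scene");g=cv2.cvtColor(a,6)
cv2.imwrite("pics/x.png",a)
for v in range(196,216,2):print(v,g[v,238:278].tolist())
b=get_image("top")
h=cv2.cvtColor(b,cv2.COLOR_BGR2HSV);m=cv2.inRange(h,(90,80,20),(130,255,255));cs,_=cv2.findContours(m[180:215,190:260],0,2)
print([(np.array(cv2.minAreaRect(k)[0])+[190,180],cv2.contourArea(k)) for k in cs if cv2.contourArea(k)>6])
E
```

```text
21.99970129264533 [-0.56341615  1.15950642  1.06249697] [613.70964241  56.86216277 -32.83254872]
196 [99, 100, 89, 53, 41, 43, 43, 43, 40, 42, 46, 62, 64, 42, 41, 42, 44, 39, 40, 109, 172, 167, 167, 166, 167, 165, 167, 166, 167, 165, 165, 165, 165, 165, 166, 165, 166, 166, 166, 165]
198 [99, 98, 98, 81, 41, 42, 43, 46, 45, 44, 43, 43, 45, 45, 42, 44, 41, 45, 86, 142, 173, 169, 167, 167, 165, 166, 165, 165, 168, 164, 167, 166, 166, 166, 166, 166, 165, 167, 166, 167]
200 [99, 99, 100, 98, 83, 43, 40, 42, 43, 44, 42, 45, 44, 44, 42, 44, 44, 46, 74, 99, 93, 124, 168, 167, 166, 166, 166, 166, 166, 167, 165, 167, 165, 166, 167, 167, 166, 165, 166, 166]
202 [99, 99, 100, 101, 101, 100, 100, 94, 71, 41, 45, 42, 46, 58, 60, 41, 42, 40, 69, 98, 128, 172, 167, 166, 167, 168, 167, 167, 166, 168, 165, 167, 166, 167, 166, 166, 166, 167, 165, 167]
204 [98, 99, 99, 100, 101, 99, 100, 90, 55, 42, 45, 45, 49, 64, 74, 74, 117, 144, 143, 140, 138, 144, 150, 162, 165, 167, 168, 168, 167, 166, 166, 167, 166, 166, 167, 166, 166, 166, 166, 167]
206 [96, 98, 99, 99, 100, 100, 94, 72, 47, 46, 44, 45, 49, 63, 
[... 225 characters left out ...]
5, 130, 136, 144, 149, 156, 160, 146, 92, 68, 72, 72, 62, 68, 130, 170, 168, 166, 167, 166]
210 [168, 172, 163, 124, 82, 76, 78, 79, 77, 73, 70, 67, 70, 77, 71, 63, 74, 72, 75, 79, 81, 87, 88, 92, 97, 102, 110, 99, 57, 60, 61, 60, 47, 79, 143, 170, 166, 168, 167, 170]
212 [114, 97, 75, 77, 77, 79, 76, 79, 78, 76, 75, 99, 138, 134, 138, 145, 147, 143, 133, 135, 136, 134, 117, 69, 70, 73, 74, 72, 58, 48, 47, 44, 44, 92, 153, 173, 156, 122, 119, 124]
214 [133, 135, 134, 117, 72, 99, 135, 134, 134, 138, 145, 145, 144, 143, 143, 144, 144, 143, 143, 142, 144, 143, 152, 170, 168, 163, 165, 162, 154, 149, 134, 142, 164, 162, 131, 122, 116, 122, 125, 126]
[(array([234.89999771, 187.69999981]), 17.5)]
```

Call:
move_arm:
  series:
    - [[0,0,-0.005],0]
    - [[0,0,-0.01],0]
    - [[0,0,-0.02],0]
    - [[0,0,-0.03],0]
    - [[0,0,-0.03],0]

```text
clock: 11.98
eef_pos: [614.9, 57.0, -1.6]
tool_rot: [-3.137, 0.001, 1.886]
force: [0.5, -0.4, -0.6]
width: 21.9
```

```bash
cat >> h.py <<'E'
def blues(cam,r0,r1,c0,c1,mn=5):
    a=get_image(cam);h=cv2.cvtColor(a,cv2.COLOR_BGR2HSV);m=cv2.inRange(h,(90,80,20),(130,255,255))[r0:r1,c0:c1];cs,_=cv2.findContours(m,0,2)
    for k in cs:
        if cv2.contourArea(k)>mn:print(cam,(np.array(cv2.minAreaRect(k)[0])+[c0,r0]).round(1),cv2.boundingRect(k)[2:],cv2.contourArea(k))
    return a
E
python3 - <<'E'
from h import *
a=blues("scene",180,220,230,290);blues("top",170,215,190,260)
print(read_state()["width"])
a=cv2.convertScaleAbs(a[150:240,200:300],alpha=1.4,beta=10)
cv2.imwrite("pics/l6.png",cv2.resize(a,(600,540),interpolation=2))
E
```

```text
top [233.6 185.1] (6, 7) 20.0
22.300022971011238
```

View pics/l6.png

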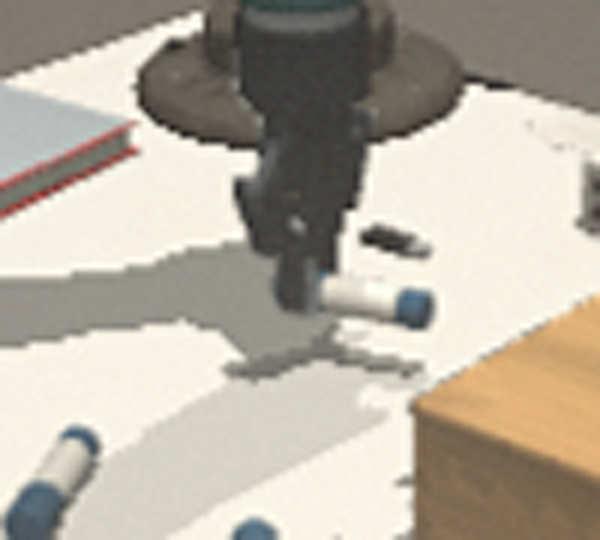

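Held level at 30 mm, with the base end at scene (269,201). Next: lower a little, then loosen bit by bit so the base end droops about the pads, measuring each step.

Call:
move_arm:
  series:
    - [[0,0,0.006],0]
    - [[0,0,0.012],0]
    - [[0,0,0.012],0]

```text
clock: 12.45
eef_pos: [613.0, 56.9, -15.7]
tool_rot: [-3.133, -0.0, 1.886]
force: [-0.4, -0.4, 0.6]
width: 22.0
```

```bash
sed -i 's/(90,80,20)/(90,45,15)/' h.py; cat >> h.py <<'E'
def q():
    s=read_state();print(round(s["width"],2),s["eef_pos"].round(1));blues("scene",170,225,254,290)
E
python3 -c "
from h import *
q()"
```

```text
22.03 [613.   56.9 -15.7]
scene [268. 205.] (5, 5) 11.5
```

Call:
move_arm:
  series:
    - [[0,0,0],0]
    - [[0,0,0],0]
  claw: 0.25

```text
clock: 12.75
eef_pos: [613.5, 56.8, -15.2]
tool_rot: [-3.134, 0.0, 1.885]
force: [1.7, -0.2, -0.5]
width: 22.3
```

```bash
python3 -c "
from h import *
q()"
```

```text
22.33 [613.5  56.8 -15.2]
scene [267.8 204.4] (5, 5) 11.5
```

Call:
move_arm:
  series:
    - [[0,0,0],0]
    - [[0,0,0],0]
  claw: 0.256

```text
clock: 13.05
eef_pos: [613.6, 56.9, -15.1]
tool_rot: [-3.134, 0.0, 1.886]
force: [0.8, -0.0, 0.2]
width: 22.0
```

```bash
python3 -c "
from h import *
q()"
```

```text
22.04 [613.6  56.9 -15.1]
scene [268. 204.] (5, 5) 13.5
```

Call:
move_arm:
  series:
    - [[0,0,0],0]
    - [[0,0,0],0]
  claw: 0.26

```text
clock: 13.35
eef_pos: [613.6, 56.9, -15.1]
tool_rot: [-3.134, 0.0, 1.886]
force: [0.2, -0.4, -0.7]
width: 22.3
```

```bash
python3 -c "
from h import *
q()"
```

```text
22.34 [613.6  56.9 -15.1]
scene [268. 204.] (5, 5) 13.0
```

Call:
move_arm:
  series:
    - [[0,0,0],0]
    - [[0,0,0],0]
  claw: 0.263

```text
clock: 13.65
eef_pos: [613.6, 56.9, -15.1]
tool_rot: [-3.134, 0.0, 1.886]
force: [-0.7, 0.1, -1.7]
width: 22.6
```

```bash
python3 -c "
from h import *
q()"
```

```text
22.63 [613.6  56.9 -15.1]
scene [268. 204.] (5, 5) 13.5
```

Call:
move_arm:
  series:
    - [[0,0,0],0]
    - [[0,0,0],0]
  claw: 0.265

```text
clock: 13.95
eef_pos: [613.5, 56.9, -15.1]
tool_rot: [-3.134, 0.0, 1.886]
force: [0.5, 0.8, -0.9]
width: 23.1
```

```bash
python3 -c "
from h import *
q()"
```

```text
23.08 [613.5  56.9 -15.1]
scene [268. 204.] (5, 5) 12.5
```

Call:
move_arm:
  series:
    - [[0,0,0],0]
    - [[0,0,0],0]
  claw: 0.267

```text
clock: 14.25
eef_pos: [613.5, 56.9, -15.1]
tool_rot: [-3.134, 0.0, 1.886]
force: [-0.6, 0.3, -0.0]
width: 23.0
```

```bash
python3 -c "
from h import *
q()"
```

```text
23.03 [613.5  56.9 -15.1]
scene [268. 204.] (5, 5) 13.5
```

Call:
move_arm:
  series:
    - [[0,0,0],0]
    - [[0,0,0],0]
  claw: 0.27

```text
clock: 14.55
eef_pos: [613.6, 56.9, -15.1]
tool_rot: [-3.134, 0.0, 1.886]
force: [0.4, 0.2, -0.5]
width: 23.3
```

```bash
python3 -c "
from h import *
q()"
```

```text
23.34 [613.6  56.9 -15.1]
scene [268. 204.] (5, 5) 13.5
```

Call:
move_arm:
  series:
    - [[0,0,0],0]
    - [[0,0,0],0]
  claw: 0.273

```text
clock: 14.85
eef_pos: [613.6, 56.9, -15.1]
tool_rot: [-3.134, 0.0, 1.886]
force: [0.3, -0.5, 0.4]
width: 23.1
```

```bash
python3 -c "
from h import *
q()"
```

```text
23.13 [613.6  56.9 -15.1]
scene [268. 204.] (5, 5) 12.5
```

Call:
move_arm:
  series:
    - [[0,0,0],0]
    - [[0,0,0],0]
  claw: 0.276

```text
clock: 15.15
eef_pos: [613.6, 56.9, -15.1]
tool_rot: [-3.134, 0.0, 1.886]
force: [0.5, -0.0, -0.2]
width: 23.6
```

```bash
python3 -c "
from h import *
q()"
```

```text
23.59 [613.6  56.9 -15.1]
scene [268. 204.] (5, 5) 11.5
```

Call:
move_arm:
  series:
    - [[0,0,0],0]
    - [[0,0,0],0]
  claw: 0.279

```text
clock: 15.45
eef_pos: [613.6, 56.9, -15.1]
tool_rot: [-3.134, 0.0, 1.886]
force: [0.5, 0.1, -1.5]
width: 23.6
```

```bash
python3 -c "
from h import *
q()"
```

```text
23.63 [613.6  56.9 -15.1]
scene [268. 204.] (5, 5) 12.5
```

Call:
move_arm:
  series:
    - [[0,0,0],0]
  claw: 0.282

```text
clock: 15.62
eef_pos: [613.5, 56.9, -15.1]
tool_rot: [-3.134, 0.0, 1.886]
force: [0.1, -0.3, 0.7]
width: 23.7
```

```bash
python3 -c "
from h import *
q()"
```

```text
23.67 [613.5  56.9 -15.1]
scene [268. 204.] (5, 5) 12.5
```

Call:
move_arm:
  series:
    - [[0,0,0],0]
  claw: 0.285

```text
clock: 15.8
eef_pos: [613.6, 56.9, -15.1]
tool_rot: [-3.134, 0.0, 1.886]
force: [-0.6, -0.6, -0.8]
width: 24.2
```

```bash
python3 -c "
from h import *
q()"
```

```text
24.22 [613.6  56.9 -15.1]
scene [268. 209.] (5, 5) 12.0
```

Call:
move_arm:
  series:
    - [[0,0,0],0]
  claw: 0.288

```text
clock: 15.98
eef_pos: [613.6, 56.9, -15.0]
tool_rot: [-3.134, 0.0, 1.886]
force: [0.1, -0.5, -0.1]
width: 24.8
```

```bash
python3 -c "
from h import *
q()"
```

```text
24.78 [613.6  56.9 -15. ]
scene [267.6 209.1] (5, 6) 11.0
```

Call:
move_arm:
  series:
    - [[0,0,0],0]
  claw: 0.291

```text
clock: 16.15
eef_pos: [613.7, 56.9, -15.0]
tool_rot: [-3.134, 0.0, 1.886]
force: [-1.2, -0.3, -0.8]
width: 25.0
```

```bash
python3 -c "
from h import *
q()"
```

```text
24.99 [613.7  56.9 -15. ]
scene [268.  208.5] (5, 4) 10.0
```

Between claw 0.282 and 0.285 the grip let go; the base row is back to the lying value. I'll regrip nearer the cap end: longer lever for gravity, shorter pad contact.

Call:
move_arm:
  series:
    - [[0,0,0],0]
    - [[0.014,0,0.006],0]
    - [[0.014,0,0.012],0]
    - [[0.014,0,0.018],0]
    - [[0.014,0,0.018],0]
  claw: 0.42

```text
clock: 16.82
eef_pos: [608.7, 69.8, -33.8]
tool_rot: [-3.133, 0.0, 1.885]
force: [0.3, 0.7, -0.3]
width: 35.9
```

Call:
move_arm:
  series:
    - [[0,0,0],0]
    - [[0,0,0],0]
    - [[0,0,0],0]
  claw: 0.26

```text
clock: 17.2
eef_pos: [609.0, 69.5, -33.5]
tool_rot: [-3.133, 0.001, 1.885]
force: [0.1, -1.8, -0.2]
width: 22.8
```

```bash
python3 -c "
from h import *
q()"
```

```text
22.85 [609.   69.5 -33.5]
scene [268. 209.] (5, 5) 11.0
```

Call:
move_arm:
  series:
    - [[0,0,-0.006],0]
    - [[0,0,-0.012],0]
    - [[0,0,-0.018],0]
    - [[0,0,-0.018],0]
  claw: 0.275

```text
clock: 17.75
eef_pos: [609.7, 69.7, -14.8]
tool_rot: [-3.135, 0.001, 1.885]
force: [0.2, 0.5, -0.8]
width: 23.7
```

```bash
python3 -c "
from h import *
q()"
```

```text
23.7 [609.7  69.7 -14.8]
scene [268. 204.] (5, 5) 12.0
```

Call:
move_arm:
  series:
    - [[0,0,0],0]
  claw: 0.279

```text
clock: 17.92
eef_pos: [609.1, 69.7, -15.3]
tool_rot: [-3.134, 0.001, 1.885]
force: [0.0, 0.1, -0.7]
width: 23.8
```

```bash
python3 -c "
from h import *
q()"
```

```text
23.8 [609.1  69.7 -15.3]
scene [268. 204.] (5, 5) 11.5
```

Call:
move_arm:
  series:
    - [[0,0,0],0]
  claw: 0.281

```text
clock: 18.1
eef_pos: [609.0, 69.7, -15.5]
tool_rot: [-3.133, 0.001, 1.885]
force: [0.3, 0.5, 0.0]
width: 24.2
```

```bash
python3 -c "
from h import *
q()"
```

```text
24.22 [609.   69.7 -15.5]
scene [267.4 204.2] (5, 6) 11.5
```

Call:
move_arm:
  series:
    - [[0,0,0],0]
  claw: 0.282

```text
clock: 18.27
eef_pos: [608.9, 69.6, -15.7]
tool_rot: [-3.133, 0.001, 1.885]
force: [-0.5, 0.7, -0.2]
width: 24.0
```

```bash
python3 -c "
from h import *
q()"
```

```text
24.02 [608.9  69.6 -15.7]
scene [267.4 207.4] (5, 5) 10.0
```

Call:
move_arm:
  series:
    - [[0,0,0],0]
  claw: 0.283

```text
clock: 18.45
eef_pos: [608.9, 69.7, -15.7]
tool_rot: [-3.133, 0.001, 1.885]
force: [0.4, -0.0, 0.4]
width: 24.2
```

```bash
python3 -c "
from h import *
q()"
```

```text
24.19 [608.9  69.7 -15.7]
scene [267. 209.] (5, 5) 11.5
```

It's drooping. Tighten, lift and check.

Call:
move_arm:
  series:
    - [[0,0,0],0]
    - [[0,0,-0.008],0]
    - [[0,0,-0.016],0]
    - [[0,0,-0.024],0]
    - [[0,0,-0.024],0]
  claw: 0.272

```text
clock: 19.12
eef_pos: [609.9, 69.8, 9.4]
tool_rot: [-3.135, 0.001, 1.885]
force: [-0.0, -0.1, -0.4]
width: 23.1
```

```bash
python3 - <<'E'
from h import *
q();a=get_image("scene")
a=cv2.convertScaleAbs(a[150:240,200:300],alpha=1.4,beta=10)
cv2.imwrite("pics/l7.png",cv2.resize(a,(600,540),interpolation=2))
E
```

```text
23.12 [609.9  69.8   9.4]
scene [266.  208.5] (5, 4) 10.0
```

```bash
python3 - <<'E'
from h import *
a=get_image("scene");h=cv2.cvtColor(a,cv2.COLOR_BGR2HSV);g=h[...,2]
for v in range(190,216,2):print(v,"".join("#" if x<60 else "b" if (x<130 and s>60) else "s" if x<130 else "." if x<176 else "w" for x,s in zip(g[v,236:280],h[v,236:280,1])))
E
```

```text
190 ssss..s####ss###s.......s#######ss..........
192 sssssss####ss###s.............ssssss........
194 sssssss####ss###s...........................
196 sssssss####ssssssw..........................
198 ssssssss##sssssssss.........................
200 ssssssssssssssssss..........................
202 sssssssssssssssss...........................
204 sssssssss##sbbbbs...........................
206 ssssssss###sbbbs.......wwwww.ssss...........
208 .sssssssss####sssssss.......sbbbb#s.........
210 ssssssss....ssssssssssssssssssss##s.........
212 ..ss....................sssss####s.....s....
214 ............................................
```

The stick slipped off the pad tips again (rows 204–208 show the cap lying on the desk). New approach: grip deeper with modest force, put the base end under the handle bar, and lift the cap so the bar turns the stick about the pads. Grip first.

Call:
move_arm:
  series:
    - [[0,0,0],0]
    - [[0,0,0.02],0]
    - [[0,0,0.036],0]
    - [[0,0,0.043],0]
    - [[0,0,0.043],0]
  claw: 0.42

```text
clock: 19.9
eef_pos: [608.0, 69.4, -35.5]
tool_rot: [-3.132, 0.0, 1.885]
force: [0.2, -0.3, -0.3]
width: 36.2
```

Call:
move_arm:
  series:
    - [[-0.002,0,0.002],0]
    - [[-0.002,0,0.004],0]
    - [[-0.002,0,0.004],0]

```text
clock: 20.27
eef_pos: [608.6, 69.4, -36.2]
tool_rot: [-3.133, -0.003, 1.886]
force: [-8.3, 2.0, 28.8]
width: 36.1
```

Call:
move_arm:
  series:
    - [[0,0,0],0]
    - [[0,0,0],0]
    - [[0,0,0],0]
  claw: 0.255

```text
clock: 20.65
eef_pos: [610.3, 70.2, -34.9]
tool_rot: [-3.136, -0.003, 1.886]
force: [-0.5, 2.4, 13.0]
width: 22.5
```

Call:
move_arm:
  series:
    - [[0,0,-0.004],0]
    - [[0,0,-0.008],0]
    - [[0,0,-0.008],0]

```text
clock: 21.02
eef_pos: [610.1, 69.9, -27.1]
tool_rot: [-3.136, -0.003, 1.886]
force: [0.3, 0.7, 0.4]
width: 22.7
```

```bash
python3 - <<'E'
from h import *
q()
b=get_image("top");h=cv2.cvtColor(b,cv2.COLOR_BGR2HSV)
m=cv2.inRange(h,(90,45,15),(130,255,255))[180:192,225:245];ys,xs=np.nonzero(m);u,v=xs.mean()+225,ys.mean()+180
print("base cap",u,v,onz("top",u,v,21))
g=h[...,2]
for r in range(176,232,3):print(r,"".join("#" if x<60 else "s" if x<110 else "." for x in g[r,256:290]))
E
```

```text
22.68 [610.1  69.9 -27.1]
scene [266.  206.5] (5, 4) 9.5
base cap 232.61764705882354 188.0 [633.11606158   0.87869494  21.        ]
176 .......................s..........
179 ........ss.............s..........
182 ......ssssssssssssssss##..........
185 ......sssssssssssssssssss.........
188 .......ssss.......sssssss.........
191 .......ssss......ssssssss.........
194 .......ssss.............s.........
197 ........sss............ss.........
200 .......ssss.............s.........
203 ........sss.............ss........
206 ........ssss............ss........
209 ........ssss............ss........
212 .........sss............ss........
215 ........sssssssssssssss##s........
218 ........sssss.....ss....ss........
221 ..........s.......ssssssss........
224 ........................ss........
227 ..................................
230 .........................s........
```

Desk felt at reported z=-36, so stick axis z ≈ reported + 47. Turn square to the unit and slide the base end under the bar.

Call:
move_arm:
  series:
    - [[0,0,-0.002],0.14]
    - [[0,0,-0.002],0.28]
    - [[0,0,-0.002],0.28]
  claw: 0.258

```text
clock: 21.5
eef_pos: [609.6, 70.0, -25.7]
tool_rot: [-3.134, -0.0, 1.608]
force: [-0.1, 1.0, -0.9]
width: 22.8
```

Call:
move_arm:
  series:
    - [[-0.02,-0.02,0],0]
    - [[-0.04,-0.02,0],0]
    - [[-0.06,-0.02,0],0]
    - [[-0.08,-0.02,0],0]
    - [[-0.08,-0.02,0],0]

```text
clock: 22.12
eef_pos: [593.2, -14.0, -25.4]
tool_rot: [-3.135, 0.001, 1.604]
force: [-0.3, -0.8, 0.5]
width: 22.7
```

```bash
python3 - <<'E'
from h import *
s=read_state();print(s["width"],s["eef_pos"],s["tool_rot"])
b=get_image("top");h=cv2.cvtColor(b,cv2.COLOR_BGR2HSV)
m=cv2.inRange(h,(90,45,15),(130,255,255))[180:215,235:268];ys,xs=np.nonzero(m);u,v=xs.mean()+235,ys.mean()+180
print("base cap",xs.size,xs.min()+235,xs.max()+235,u,v,onz("top",u,v,22),onz("top",xs.max()+235.5,v,22));print("bar",onz("top",266,199.5,52))
for r in range(185,216,3):print(r,"".join("#" if x<60 else "s" if x<110 else "." if x<170 else "w" for x in h[r,235:290,2]))
E
```

```text
22.681805568797675 [593.22146388 -13.98638484 -25.3892221 ] [-3.13490080e+00  1.21235332e-03  1.60402541e+00]
base cap 70 235 264 244.74285714285713 197.77142857142857 [605.31854073 -33.60904216  22.        ] [605.46110974 -88.55601382  22.        ]
bar [595.3767426  -94.17103027  52.        ]
185 ######ssss.wwwwwwwwwwwww....ssssssssssssssssss.wwwwwwww
188 ####ssssss#.wwwwwwwwwwww....ssss..www...ssssss.wwwwwwww
191 ###sssssss##.wwwwwwwwwww....ssss......ssssssss.wwwwwwww
194 #ssssssss###.wwwwwwwwwww....ssss..wwww......ss.wwwwwwww
197 sssssss####s.....w.....w..ssssss..www.......ss..wwwwwww
200 ssss######s.w..wwwwwwwwww..s##ss..www........s..wwwwwww
203 #########...........wwwww.ss##ss..www........ss........
206 #######s..................sssssss.www........ss........
209 #####s....w.........w.www....s#ss.www........ss........
212 ######..w............w...ssss.sss..www.......ss.wwwwwww
215 #####s..w..............w.sssssssssssssssssss##s.wwwwwww
```

Call:
move_arm:
  series:
    - [[-0.009,0,0],0]
    - [[-0.018,0,0],0]
    - [[-0.018,0,0],0]
  claw: 0.262

```text
clock: 22.55
eef_pos: [593.6, -31.0, -25.5]
tool_rot: [-3.135, 0.0, 1.605]
force: [-0.3, 0.6, -1.6]
width: 22.7
```

Call:
move_arm:
  series:
    - [[0,0,-0.013],0]
    - [[0.002,0,-0.022],0]
    - [[0.002,0,-0.03],0]
    - [[0.001,0,-0.039],0]
    - [[0,0,-0.047],0]

```text
clock: 23.18
eef_pos: [593.9, -30.3, 22.0]
tool_rot: [-3.134, -0.0, 1.605]
force: [0.0, 0.6, -6.5]
width: 22.8
```

```bash
python3 - <<'E'
from h import *
s=read_state();print(s["width"],s["eef_pos"],s["force"])
a=get_image("scene");b=get_image("top")
a=cv2.convertScaleAbs(a[150:240,220:320],alpha=1.4,beta=10)
b=cv2.convertScaleAbs(b[160:230,220:300],alpha=1.4,beta=10)
cv2.imwrite("pics/l8.png",np.hstack([cv2.resize(a,(400,360),interpolation=2),cv2.resize(b,(400,360),interpolation=2)]))
E
```

```text
22.808040885561145 [593.94192838 -30.3460841   21.98326231] [ 0.02945041  0.62946306 -6.47956746]
```

View pics/l8.png

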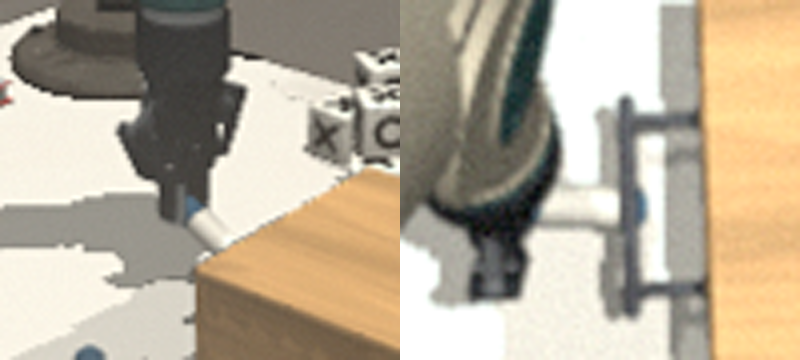

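The stick is now slanted: cap in the jaws at crop (190,205), base under the bar at (640,205), bar force 6.5 N. Continue the arc towards vertical.

Call:
move_arm:
  series:
    - [[-0.003,0,-0.009],0]
    - [[-0.006,0,-0.016],0]
    - [[-0.01,0,-0.022],0]
    - [[-0.016,0,-0.029],0]
    - [[-0.021,0,-0.034],0]

```text
clock: 23.9
eef_pos: [595.8, -52.3, 57.3]
tool_rot: [-3.137, 0.0, 1.605]
force: [0.2, 1.7, -3.2]
width: 22.5
```

Call:
move_arm:
  series:
    - [[-0.004,0,-0.003],0]
    - [[-0.009,0,-0.006],0]
    - [[-0.014,0,-0.009],0]
    - [[-0.019,0,-0.011],0]
    - [[-0.019,0,-0.011],0]

```text
clock: 24.52
eef_pos: [596.6, -72.5, 68.5]
tool_rot: [-3.137, 0.001, 1.603]
force: [-0.3, 0.5, -0.5]
width: 22.8
```

```bash
python3 - <<'E'
from h import *
s=read_state();print(s["width"],s["eef_pos"],s["force"])
for n in("scene","top"):
  a=get_image(n);h=cv2.cvtColor(a,cv2.COLOR_BGR2HSV);p=s["eef_pos"].copy();u,v=proj(n,p);print(n,u,v)
  u=int(u);v=int(v)
  for r in range(v-24,v+22,2):print(r,u-20,"".join("#" if x<60 else "b" if (x<130 and q>60 and 90<k<130) else "o" if(q>60 and k<30) else "s" if x<130 else "." if x<176 else "w" for k,q,x in h[r,u-20:u+30]))
E
```

```text
22.828531860788672 [596.56164625 -72.4600543   68.54691869] [-0.25886809  0.51936733 -0.53092788]
scene 276.40247334772124 203.6741837127017
179 256 .......########s.s##########s............sssssss..
181 256 ........########ss#########s.............ss##sssss
183 256 .........#################s.w............sss###sss
185 256 .............#############s.w............ss####sss
187 256 ....w.ss..ww.######ss#####s.w...........sssssss#ss
189 256 ....#######ss######ss#####s................sssssss
191 256 .......s###sss#####ss#####s.....................ss
193 256 ..............#####sss.s#s........................
195 256 ...............s##ssss...........................o
197 256 ...............sssss.s........................oooo
199 256 ww.w...s.ww.....ssss.ss....................ooooooo
201 256 sssssssssss.....ssss.ss................ooooooooooo
203 256 ssssssssssss.w...sss..ss............oooooooooooooo
205 256 sssssssssssssss..ssss..s........oooooooooooooooooo
207 256 sssssssssssssssssssss..s.ww..ooooooooooooooooooooo
209 256 sssssssssssssssssssssssbsooooooooooooooooooooooooo
211 256 sssssss
[... 1095 characters left out ...]
 ssssssss###sssss#############ss...w.ssssssssoooooo
197 237 sssssos###################s##ss..ww.ssssssssoooooo
199 237 sssssssss###############sss##sss.ww.ssssssssoooooo
201 237 ssssssssssss############ss####ss.ww.ssssssssoooooo
203 237 sssssssssssss###s#######ssss##ss..w.ssssssssoooooo
205 237 ssssssssssssss##ss######ssssssss....ssssssssoooooo
207 237 ssssssssssssss##sss#####ssssssss....sssssssssooooo
209 237 ..sssssssssss###sss####ssssss#ss....sssssssssooooo
211 237 .sssssssssss####sss####ssssss#ss....sssssssssooooo
213 237 .sssssssss..s##ssss####sssssssss.....ssssssssooooo
215 237 sssssssss........sssss..sssssssssssss##ss####ooooo
217 237 ......wwwwwwwwwww.......ssss##s#sssssssssss#oooooo
```

Nearly vertical (scene slant ≈12°). Carry it to the clear area near (570,190), beyond the drawer's reach.

Call:
move_arm:
  series:
    - [[0.02,0,0],0]
    - [[0.05,-0.005,0],0]
    - [[0.09,-0.01,0],0]
    - [[0.13,-0.015,0],0]
    - [[0.16,-0.017,0],0]

```text
clock: 25.25
eef_pos: [573.3, 91.5, 68.2]
tool_rot: [-3.136, -0.0, 1.607]
force: [0.4, -0.4, -0.4]
width: 22.7
```

Call:
move_arm:
  series:
    - [[0.04,0,0],0]
    - [[0.08,0,0],0]
    - [[0.1,0,0.005],0]
    - [[0.1,0,0.015],0]
    - [[0.1,0,0.015],0]

```text
clock: 25.88
eef_pos: [568.8, 188.8, 52.1]
tool_rot: [-3.134, 0.002, 1.605]
force: [-0.3, -0.2, -0.4]
width: 22.6
```

```bash
cat >> h.py <<'E'
def asc(n,p,up=24,dn=26,l=24,rr=24):
  a=get_image(n);h=cv2.cvtColor(a,cv2.COLOR_BGR2HSV);u,v=proj(n,p);print(n,round(u,1),round(v,1))
  u=int(u);v=int(v)
  for r in range(v-up,v+dn,1):print(r,u-l,"".join("#" if x<60 else "b" if (x<130 and q>60 and 90<k<130) else "o" if(q>60 and k<30) else "s" if x<130 else "." if x<176 else "w" for k,q,x in h[r,u-l:u+rr]))
E
python3 - <<'E'
from h import *
s=read_state();print(s["width"],s["eef_pos"],s["force"]);asc("scene",s["eef_pos"],14,30)
E
```

```text
22.63939710706734 [568.76571679 188.80635834  52.0815013 ] [-0.33381182 -0.20167889 -0.40908675]
scene 215.5 188.7
174 191 .......s........s####ss#######oo...............#
175 191 ................s####ss######soo................
176 191 ................s####ss######ss.................
177 191 ...............oo####ss######s..................
178 191 ............soooo####ss######s..................
179 191 ss......ssssoosss####ssssssss...................
180 191 sss.sssssooossssss###ssss.......................
181 191 sssssssooossssssooosssss.s......................
182 191 ss#ssooossssssooos..sss..s......................
183 191 ###ooossssssoooss.w.sss..s......................
184 191 oooossssssooosssss..sss..ss.....................
185 191 osssssssoooossssssssssss..s.....................
186 191 ssssssooosssssssssssssss..s.....................
187 191 ssssooosssssssssssssssss..ss.w..................
188 191 ssooosssssssssssssssssss...sss..................
189 191 ooosssssssssssssssssssss...ssss.................
190 191 ossssssssssssssssssssssss...ss.ww.w.............
191 191 ssssssss
[... 822 characters left out ...]
................
206 191 ................................................
207 191 ................................................
208 191 ................................................
209 191 ................................................
210 191 ................................................
211 191 ................................................
212 191 ................................................
213 191 ................................................
214 191 ................................................
215 191 ................................................
216 191 ................................................
217 191 ................................................
```

Call:
move_arm:
  series:
    - [[0,0,0.008],0]
    - [[0,0,0.014],0]
    - [[0,0,0.014],0]

```text
clock: 26.3
eef_pos: [568.8, 187.9, 37.9]
tool_rot: [-3.134, 0.002, 1.604]
force: [-0.6, -0.4, -0.3]
width: 22.6
```

Call:
move_arm:
  series:
    - [[0,0,0.002],0]
    - [[0,0,0.004],0]
    - [[0,0,0.004],0]

```text
clock: 26.68
eef_pos: [568.7, 188.0, 33.8]
tool_rot: [-3.134, 0.002, 1.604]
force: [0.4, -1.5, 0.0]
width: 22.6
```

Call:
move_arm:
  series:
    - [[0,0,0.002],0]
    - [[0,0,0.003],0]
    - [[0,0,0.003],0]

```text
clock: 27.05
eef_pos: [568.6, 188.0, 30.8]
tool_rot: [-3.134, 0.002, 1.604]
force: [-0.1, -0.6, -0.9]
width: 22.1
```

Call:
move_arm:
  series:
    - [[0,0,0.002],0]
    - [[0,0,0.003],0]
    - [[0,0,0.003],0]

```text
clock: 27.42
eef_pos: [569.0, 188.7, 28.4]
tool_rot: [-3.135, 0.001, 1.604]
force: [-0.0, 1.7, 4.1]
width: 22.7
```

Call:
move_arm:
  series:
    - [[0,0,0.002],0]
    - [[0,0,0.003],0]
    - [[0,0,0.003],0]

```text
clock: 27.8
eef_pos: [570.4, 190.6, 27.3]
tool_rot: [-3.138, -0.002, 1.605]
force: [-1.0, 1.9, 12.7]
width: 22.8
```

```bash
python3 - <<'E'
from h import *
s=read_state();print(s["width"],s["eef_pos"],s["force"]);asc("scene",s["eef_pos"],14,16)
E
```

```text
22.841549439169846 [570.39345957 190.56020939  27.32817385] [-1.00820939  1.87576049 12.67182634]
scene 216.0 194.8
180 191 sss...ssssooossss#####s#######sw................
181 191 sssssssooosssssso#####s#######sw................
182 191 sssssooossssssooo#####ss#####ssw................
183 191 s##ooossssssooooss####s######ss.................
184 191 oooossssssooosssss####ss#####s..................
185 191 osssssssoooossssss####ssbsssss..................
186 191 ssssssooossssssssss###ssss......................
187 191 ssssooossssssssssssssssss..www..................
188 191 ssooosssssssssssssssssss..ssss..................
189 191 ooosssssssssssssssssssss..sssss.................
190 191 osssssssssssssssssssssss..sssss.w...............
191 191 ssssssssssssssssssssssss...ss..ss.ww............
192 191 ssssssssssssssssssssssss...sssssssss............
193 191 ssssssssssssssssssssssss...sssssssss............
194 191 ssssssssssssssssssssssss....sssssss.............
195 191 sssssssssssssssssssssssss...ssssss..............
196 191 sssssssssssssssssssssssss...sssss...............
197 191 sss.......sssssssssssssss....ss.................
198 191 ...........ssssssssssssss...ss.w................
199 191 ............ssssssssssssssssbbs.................
200 191 ..........w.ssssssssssssssbbbbs.................
201 191 .........ssssssssssssssssssbbbss................
202 191 ......sssssssssssssssssss#bbbss.................
203 191 ........sssssssss......ss#sssss.................
204 191 ........................ssssss..................
205 191 ................................................
206 191 ................................................
207 191 ................................................
208 191 ................................................
209 191 ................................................
```

Call:
move_arm:
  series:
    - [[0,0,0],0]
    - [[-0.004,0,0],0]
    - [[-0.008,0,0],0]
    - [[-0.012,0,0],0]
    - [[-0.012,0,0],0]
  claw: 0.268

```text
clock: 28.48
eef_pos: [571.7, 178.4, 28.3]
tool_rot: [-3.139, -0.002, 1.604]
force: [-0.3, 0.8, 8.7]
width: 23.1
```

```bash
python3 - <<'E'
from h import *
s=read_state();print(s["width"],s["eef_pos"],s["force"]);asc("scene",s["eef_pos"],12,13)
E
```

```text
23.06973845526478 [571.74660109 178.44595292  28.28083817] [-0.28658778  0.78771747  8.65892041]
scene 218.5 195.4
183 194 ooossssssooo...w.####ss######s..................
184 194 ossssssooo....sss####ss######s..................
185 194 ssssoooo..sssssss####ss#ss###s..................
186 194 sssoooossssssssss#####s#s..s....................
187 194 sooosssssssssssssss##ssss.......................
188 194 oosssssssssssssssssssssss.www...................
189 194 sssssssssssssssssssssssssssss...................
190 194 sssssssssssssssssssssss.ssssss..................
191 194 ssssssssssssssssssssssssssssss.ww...............
192 194 sssssssssssssssssssssss.sssss.sss...............
193 194 sssssssssssssssssssssssssssssssssss.............
194 194 ssssssssssssssssssssssss.ssssssssss.............
195 194 ssssssssssssssssssssssss.sssssssss..............
196 194 ssssssssssssssssssssssssssssssssss..............
197 194 ssssss.sssssssssssssssss.sssssss................
198 194 s........sssssssssssssss.sssss..................
199 194 ...........ssssssssssssssssss.w.................
200 194 ............sssssssssssssssss.w.................
201 194 .........w.sssssssssss#bbbbss...................
202 194 ........ssssssssssssss#sbbbss...................
203 194 ......ssssssssssssssss#bbssss...................
204 194 ........sssssssss.....sssss.....................
205 194 ................................................
206 194 ................................................
207 194 ................................................
```

Near upright now. Loosen in stages so it seats, then open.

Call:
move_arm:
  series:
    - [[0,0,0],0]
    - [[0,0,0],0]
  claw: 0.278

```text
clock: 28.78
eef_pos: [571.7, 178.2, 28.1]
tool_rot: [-3.139, -0.002, 1.604]
force: [-0.0, 0.2, 1.6]
width: 23.4
```

Call:
move_arm:
  series:
    - [[0,0,0],0]
    - [[0,0,0],0]
  claw: 0.284

```text
clock: 29.02
eef_pos: [571.4, 178.0, 27.7]
tool_rot: [-3.138, -0.002, 1.604]
force: [-0.7, 0.2, 0.5]
width: 24.4
```

Call:
move_arm:
  series:
    - [[0,0,0],0]
    - [[0,0,0],0]
  claw: 0.29

```text
clock: 29.28
eef_pos: [571.2, 177.9, 27.5]
tool_rot: [-3.138, -0.002, 1.604]
force: [0.4, 0.6, 0.6]
width: 24.3
```

Call:
move_arm:
  series:
    - [[0,0,0],0]
    - [[0,0,0],0]
  claw: 0.32

```text
clock: 29.52
eef_pos: [571.2, 177.9, 27.5]
tool_rot: [-3.138, -0.002, 1.604]
force: [0.1, 0.1, 0.0]
width: 27.4
```

```bash
python3 - <<'E'
from h import *
s=read_state();print(s["width"],s["eef_pos"],s["force"]);asc("scene",s["eef_pos"],14,12)
E
```

```text
27.39765565513395 [571.20989441 177.89844967  27.49852428] [0.1115561  0.06910944 0.02889654]
scene 218.6 195.6
181 194 s...oooosssssooo#####ss.s#####sw................
182 194 ssoooosssssooos.s####ss.s#####sw................
183 194 ooossssssooo....s####ss.s####ssw................
184 194 ossssssooo....sss####ss..####s..................
185 194 sssssooo..sssssss####ss..s###s..................
186 194 sssoooossssssssss####ss.........................
187 194 sooossssssssssssss###sssww......................
188 194 oosssssssssssssssssssssss.www...................
189 194 sssssssssssssssssssssssssssss.w.................
190 194 sssssss####sssssssssssssssssss..................
191 194 sssssss#####ssssssssssssssssss.w................
192 194 ssssss#####ssssssssssssssssss.sss.w.............
193 194 ssssss####ssssssssssssssssssssssssss............
194 194 sssssss###ssssssssssssssssssssssssss............
195 194 ssssssss##sssssssssssssssssssssssss.............
196 194 ssssssssssssssssssss#sssssssssssss..............
197 194 ssssss.sssssssssssss#sbsssssss.s................
198 194 ss.......ssssssssss###s##ssss...................
199 194 ...........sssssss#####ssssss...................
200 194 ............sssssss#####sss.s...................
201 194 ........ww.ssssssss#####ss......................
202 194 ......w.ssssssssssssssss........................
203 194 .....ssssssssssss.sssss.........................
204 194 ........sssssssss...............................
205 194 ..........s.....................................
206 194 ................................................
```

```bash
python3 - <<'E'
from h import *
a=get_image("scene")
a=cv2.convertScaleAbs(a[160:220,180:260],alpha=2.2,beta=10)
b=get_image("top");b=cv2.convertScaleAbs(b[165:235,130:210],alpha=2,beta=10)
cv2.imwrite("pics/l9.png",np.hstack([cv2.resize(a,(400,300),interpolation=2),cv2.resize(b,(343,300),interpolation=2)]))
E
```

```text
(no output)
```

View pics/l9.png

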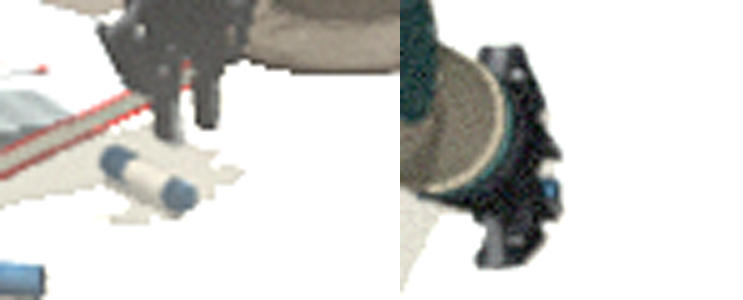

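It toppled towards +y: cap at scene (204,192), base at (216,199). So it was still leaning that way. I'll measure where it lies, and the true base offset from the last press.

```bash
python3 - <<'E'
from h import *
for t,u,v,z in[("press base",219.3,202,8),("press1 base",218.7,201.3,8),("carry base",219,194.7,25)]:print(t,onz("scene",u,v,z).round(1))
a=get_image("scene");h=cv2.cvtColor(a,cv2.COLOR_BGR2HSV)
m=cv2.inRange(h,(90,60,10),(130,255,140))[186:208,197:225];cs,_=cv2.findContours(m,0,2)
P=[]
for k in cs:
    if cv2.contourArea(k)>4:
        c,wh,an=cv2.minAreaRect(k);c=np.array(c)+[197,186];print(c,wh,cv2.contourArea(k),onz("scene",*c,12).round(1))
for r in range(186,206):print(r,"".join("#" if x else "." for x in m[r-186]))
E
```

```text
press base [564.5 168.4   8. ]
press1 base [566.9 174.2   8. ]
carry base [581.  186.7  25. ]
186 ............................
187 ............................
188 ............................
189 ............................
190 .....###....................
191 .....#.#....................
192 .......#....................
193 ............................
194 ............................
195 ............................
196 ............................
197 ...................#........
198 ............................
199 ............................
200 ............................
201 ............................
202 ............................
203 ............................
204 ............................
205 ............................
```

Call:
move_arm:
  series:
    - [[0,0,-0.06],0]
    - [[-0.05,0,-0.06],0]
    - [[-0.1,0,-0.06],0]
  claw: 0.42

```text
clock: 30.1
eef_pos: [575.4, 77.6, 88.3]
tool_rot: [-3.14, -0.002, 1.606]
force: [0.7, -0.9, -0.1]
width: 35.9
```

```bash
python3 - <<'E'
from h import *
b=get_image("top");h=cv2.cvtColor(b,cv2.COLOR_BGR2HSV)
print("tcp",proj("top",read_state()["eef_pos"]))
m=cv2.inRange(h,(90,55,15),(130,255,140))[175:225,140:205];cs,_=cv2.findContours(m,0,2)
for k in cs:
    if cv2.contourArea(k)>5:
        c,wh,an=cv2.minAreaRect(k);c=np.array(c)+[140,175];print("top",c,wh,cv2.contourArea(k),onz("top",*c,12).round(1))
for u,v in[(203.6,192),(216,198.6)]:print("scene",onz("scene",u,v,12).round(1))
for r in range(180,222,1):print(r,"".join("#" if x<50 else "b" if (x<130 and q>60 and 90<k<130) else "s" if x<110 else "." if x<172 else "w" for k,q,x in h[r,145:205]))
E
```

```text
tcp (np.float64(203.80431559650532), np.float64(204.53573747780754))
top [163.5 210. ] (6.0, 5.0) 29.0 [571.7 194.7  12. ]
top [176.  178.5] (7.0, 6.0) 13.0 [662.  163.3  12. ]
scene [577.1 268.3  12. ]
scene [569.9 191.6  12. ]
180 sssssssssss....sssssssssss###########sssssssssss##ss..wwwwww
181 sssssssssss....ssssssssssss##########sssssssssss##ss..wwwwww
182 ssssssssssss...ssssssssssss##########ssssssssssss#ss..wwwwww
183 sssssssssssss.sssssssssssss########ssssssssssssss##ss.wwwwww
184 sssssssssssssssssssssssssss#######sssssssssssssss###s..wwwww
185 ssssssssssssssssssssssssssss#######ssssssssssssss###s...wwww
186 ssssssssssssssssssssssssssss#######ssssssssssssss###ss..wwww
187 ssssssssssssssssssssssssssss#####ssssssssssssssss####s..wwww
188 sssssssssssssssssssssssssssss####ssssssssssssssss####s...www
189 sssssssssssssssssssssssssssssss#ssssssssssssssss#####s...www
190 ssssssssssssssssssssssssssssssssssssssssssssssss#####ss..www
191 ssssssssssssssssssssssssssssssssssssssssssssssss######s..www
192 ssssssssssssssssssssssssssssssssssssssssssssssss#####ss..www
193 ssssssssssssssssssssss
[... 1158 characters left out ...]
ssssssb#bb##ss..s.......sss##sss##########ss..wwww
212 ssssssssssssssss######ss.s...ww.....sssssss#########s..wwwww
213 ss#ssssssssssssss#####ss.....wwwww...ssssss########s..wwwwww
214 s#ssss.sssssssssssssss......wwwwww....ssss########s..wwwwwww
215 s#sssss.........ssss...wwwwwwwwwwww...ssss########s...wwww..
216 #sssss.s.............wwwwwwwwwwwwwww..sssss##ss####s..wwwww.
217 sssss..s......ss.....wwwwwwwwwwwwwww..sssss##s####ss..wwww..
218 ssss....s...........wwwwwwwwwwwwwww..s#ssss#######s..wwww...
219 ssss............s...wwwwwwwwwwwwww...##sssss#####ss..wwww...
220 sss......s.ss.......wwwwwwwwwwwwww..s##sssss####ss..wwwww...
221 sss..s..s..........wwwwwwwwwwwwwww..s##ssss####ss..wwwww....
```

The stick lies along +y with its base at (571,194) and cap near (577,268); both views agree. Regrip at the cap.

Call:
move_arm:
  series:
    - [[0.05,0.002,0],0]
    - [[0.1,0.004,0.0],0]
    - [[0.145,0.006,0.025],0]
    - [[0.187,0.007,0.05],0.08]
    - [[0.187,0.007,0.07],0.08]

```text
clock: 30.78
eef_pos: [575.9, 259.2, 15.8]
tool_rot: [-3.139, 0.003, 1.522]
force: [-0.8, -0.7, -0.1]
width: 35.7
```

Call:
move_arm:
  series:
    - [[0,0,0.025],0]
    - [[0,0,0.044],0]
    - [[0,0,0.05],0]
    - [[0,0,0.05],0]

```text
clock: 31.28
eef_pos: [576.1, 258.3, -34.1]
tool_rot: [-3.139, 0.003, 1.521]
force: [0.2, 0.1, -0.5]
width: 35.5
```

Call:
move_arm:
  series:
    - [[0,0,0],0]
    - [[0,0,0],0]
    - [[0,0,0],0]
  claw: 0.25

```text
clock: 31.65
eef_pos: [576.9, 258.3, -33.1]
tool_rot: [-3.141, 0.002, 1.521]
force: [-0.6, -0.2, 4.9]
width: 22.5
```

Call:
move_arm:
  series:
    - [[0,0,-0.009],0]
    - [[-0.04,0.005,-0.01],0]
    - [[-0.085,0.01,-0.01],0]
    - [[-0.13,0.016,-0.01],0]
    - [[-0.175,0.022,-0.01],-0.08]

```text
clock: 32.28
eef_pos: [590.4, 81.2, -22.3]
tool_rot: [-3.141, 0.003, 1.603]
force: [0.6, -0.9, 0.2]
width: 22.3
```

Call:
move_arm:
  series:
    - [[-0.04,0.0,0],0]
    - [[-0.075,0.002,0],0]
    - [[-0.1,0.004,0],0]
    - [[-0.1,0.004,0],0]

```text
clock: 32.78
eef_pos: [598.0, -21.9, -21.4]
tool_rot: [3.141, 0.004, 1.599]
force: [-0.6, 0.8, 0.3]
width: 22.2
```

```bash
python3 - <<'E'
from h import *
s=read_state();print(s["width"],s["eef_pos"],s["tool_rot"])
b=get_image("top");h=cv2.cvtColor(b,cv2.COLOR_BGR2HSV)
for r in range(183,218,2):print(r,"".join("#" if x<50 else "b" if (x<130 and q>60 and 90<k<130) else "s" if x<130 else "." if x<172 else "w" for k,q,x in h[r,225:285]))
for u in(250,255,260):print(u,onz("top",u,202,22).round(1))
E
```

```text
22.240799451934215 [598.00578702 -21.94276103 -21.3982152 ] [3.14133622 0.00448263 1.59889155]
183 sssssssssssss######ssss.wwwwwwwwww.ssssssssssssssssss#ss.www
185 sssssssssssss#####ssssss.wwwwwwwwww.ssssssssssssssssssss.www
187 sssssssssssss####ssssss#s.wwwwwwwww.sssssss.www.ssssssss.www
189 sssssssssssss###sssssss#s.wwwwwwwww.sssssss..ww.ssssssss.www
191 sssssssssssss##sssssss##sswwwwwwwww.ssssssss....ssssssss.www
193 ssssssssssssssssssssss##s.wwwwwwwww.ssssssss.ww.ssssssss.www
195 sssssssssssssssssssss###s.ww.www.ww.sssssss..ww.ssssssss.www
197 sssssssssssssssssss####ss...........sbbssss..ww.sssssssss.ww
199 #sssssssssssssss######s.wwwwwwwwwww.bbbbssss.ww.sssssssss.ww
201 ###ssssssssss########s..........www.sbbbssss.ww.sssssssss.ww
203 s###################sssssssssssss..ssbb#ssss.ww.sssssssss...
205 sssss##############s...............sssssssss.ww.sssssssss...
207 ssssssss##########s.................ssssssss..w.sssssssss...
209 w.ssssss##sss#####s............w....ssssssss..w.sssssssss...
211 ww..sssss##sss####ss................ssssssss..w.sssssssss...
213 www..sssssssss#ss#s..............w..ssssssss..ww.ssssssss..w
215 ww.sssss###sss###ss.w...............ssssssssssssssssss##s.w.
217 w.ssssss##ssss###s..................ssssssssssssssssssssssww
250 [593.4 -48.4  22. ]
255 [593.5 -62.3  22. ]
260 [593.5 -76.2  22. ]
```

Call:
move_arm:
  series:
    - [[-0.009,0,0],0]
    - [[-0.017,0,0],0]
    - [[-0.017,0,0],0]
  claw: 0.26

```text
clock: 33.2
eef_pos: [598.3, -37.0, -21.5]
tool_rot: [-3.141, 0.003, 1.601]
force: [-0.2, -0.1, -0.6]
width: 22.1
```

Call:
move_arm:
  series:
    - [[0,0,-0.012],0]
    - [[0.002,0,-0.026],0]
    - [[0.001,0,-0.038],0]
    - [[-0.002,0,-0.049],0]
    - [[-0.007,0,-0.059],0]

```text
clock: 33.83
eef_pos: [598.7, -43.7, 38.6]
tool_rot: [3.141, 0.003, 1.601]
force: [-0.4, 2.0, -3.0]
width: 22.0
```

Call:
move_arm:
  series:
    - [[-0.006,0,-0.008],0]
    - [[-0.012,0,-0.013],0]
    - [[-0.018,0,-0.018],0]
    - [[-0.025,0,-0.021],0]
    - [[-0.032,0,-0.024],0]

```text
clock: 34.45
eef_pos: [599.8, -76.6, 62.9]
tool_rot: [3.141, 0.004, 1.601]
force: [-0.2, 0.5, 0.6]
width: 22.3
```

Call:
move_arm:
  series:
    - [[-0.005,0,-0.001],0]
    - [[-0.01,0,-0.002],0]
    - [[-0.014,0,-0.002],0]
    - [[-0.014,0,-0.002],0]

```text
clock: 34.95
eef_pos: [600.2, -91.2, 64.8]
tool_rot: [3.141, 0.004, 1.6]
force: [0.9, -0.4, -0.5]
width: 22.1
```

```bash
python3 - <<'E'
from h import *
s=read_state();print(s["width"],s["eef_pos"],s["force"]);asc("scene",s["eef_pos"],20,14,20,20)
E
```

```text
22.056758487642817 [600.17338359 -91.15605312  64.8490447 ] [ 0.88597156 -0.43567557 -0.51642602]
scene 281.6 206.1
186 261 .ww......s#################sw......sss#s
187 261 .ss..w.w....s#############ssw......sssss
188 261 s##sss..wwww.######ss#####ssw.......ssss
189 261 #####sss.w.w.######ss#####ssw.........ss
190 261 #######ss..w.######ss#####ssw...........
191 261 ..s####ssss..######ss#####ssw...........
192 261 w....ssssss..s#####ss#####s.............
193 261 ...w.......w.s#####ss#####s.............
194 261 .......w...w.s#####ss#####s.............
195 261 .............s#####ssss###s.............
196 261 .............s#####ss...................
197 261 .............sss###ss.w.................
198 261 .............ssssssss..................o
199 261 ..............sssssssw................oo
200 261 wwwwwwwww...w.ssssss.w..............oooo
201 261 ssssssss.w..w.ssssss.w............oooooo
202 261 ssssssssss..w.ssssss.w..........oooooooo
203 261 ssssssssss.ww.ssssss.w.........ooooooooo
204 261 sssssssssss.w.ssssss.w.......ooooooooooo
205 261 ssssssssssss..ssssss.w......oooooooooooo
206 261 ssssssssssssssssssss.w.w.ooooooooooooooo
207 261 sssssssssssssssssssss...oooooooooooooooo
208 261 ssssssssssssss#sssssss.ooooooooooooooooo
209 261 ssssssssssssss#####soooooooooooooooooooo
210 261 ssssssssssssss####oooooooooooooooooooooo
211 261 sssssssssssssss#oooooooooooooooooooooooo
212 261 sssssssssssssssooooooooooooooooooooooooo
213 261 sssssssssssssooooooooooooooooooooooooooo
214 261 sssssssssssooooooooooooooooooooooooooooo
215 261 ssssssssssoooooooooooooooooooooooooooooo
216 261 ssssssssoooooooooooooooooooooooooooooooo
217 261 .sssssssoooooooooooooooooooooooooooooooo
218 261 ..ssssssoooooooooooooooooooooooooooooooo
219 261 ...sssssoooooooooooooooooooooooooooooooo
```

Edges now run vertical in the scene view (left edge at col 275 over rows 198–208). Carry out to y≈150 and lower gently.

Call:
move_arm:
  series:
    - [[0.03,0,0],0]
    - [[0.075,0,0],0]
    - [[0.12,-0.002,0],0]
    - [[0.165,-0.004,0],0]
    - [[0.2,-0.006,0],0]

```text
clock: 35.62
eef_pos: [587.7, 111.9, 64.0]
tool_rot: [3.141, 0.003, 1.603]
force: [0.8, 0.4, -0.3]
width: 22.3
```

Call:
move_arm:
  series:
    - [[0.03,-0.002,0.005],0]
    - [[0.042,-0.002,0.015],0]
    - [[0.042,-0.002,0.025],0]
    - [[0.042,-0.002,0.03],0]
    - [[0.042,-0.002,0.03],0]

```text
clock: 36.25
eef_pos: [584.3, 151.5, 33.3]
tool_rot: [-3.141, 0.004, 1.6]
force: [-1.1, -0.2, 0.2]
width: 21.9
```

Call:
move_arm:
  series:
    - [[0,0,0.002],0]
    - [[0,0,0.004],0]
    - [[0,0,0.004],0]

```text
clock: 36.62
eef_pos: [584.3, 151.4, 29.3]
tool_rot: [-3.141, 0.004, 1.6]
force: [0.6, -0.8, 0.1]
width: 22.2
```

```bash
python3 - <<'E'
from h import *
s=read_state();print(s["width"],s["eef_pos"],s["force"]);asc("scene",s["eef_pos"],14,16,20,20)
E
```

```text
22.202310967818853 [584.34338781 151.37833709  29.29898955] [ 0.56248325 -0.84027064  0.14358648]
scene 226.4 196.1
182 206 oos..........####sss#####ss.............
183 206 s............####sss#####s..............
184 206 ..........ww.####sss#####s..............
185 206 .....w.ssss..####ssss####sw.............
186 206 w.sssssssssss####sss.s##s...............
187 206 ssssssssssssss####ssw...................
188 206 ssssssssssssssss#sssww..................
189 206 ssssssssssssssssssss.w..................
190 206 ssssssssssssssssssssssss................
191 206 sssssssssssssssssssssssss...............
192 206 sssssssssssssssssssssssss.ww............
193 206 sssssssssssssssssssssss..ssss...........
194 206 sssssssssssssssssssssssssssssss.........
195 206 ssssssssssssssssssssssssssssss..........
196 206 ssssssssssssssssssssssssssssssw.........
197 206 sssssssssssssssssssssssssssss...........
198 206 ..sssssssssssssssssssssssss.............
199 206 .....ssssssssssssssssssss...............
200 206 ......ssssssssssssssssss.ww.............
201 206 .......ssssssssssssss..s.w..............
202 206 ....ww.sssssssssss......................
203 206 ..ssssssssssssssss.w....................
204 206 ..ssssssssssss.sss......................
205 206 ....ssssssss............................
206 206 ........................................
207 206 ........................................
208 206 ........................................
209 206 ........................................
210 206 ........................................
211 206 ........................................
```

Call:
move_arm:
  series:
    - [[0,0,0.002],0]
    - [[0,0,0.003],0]
    - [[0,0,0.003],0]

```text
clock: 37.05
eef_pos: [584.3, 151.6, 26.3]
tool_rot: [-3.141, 0.004, 1.601]
force: [-0.8, -0.3, 0.4]
width: 22.0
```

Call:
move_arm:
  series:
    - [[0,0,0.002],0]
    - [[0,0,0.003],0]
    - [[0,0,0.003],0]

```text
clock: 37.42
eef_pos: [584.2, 151.6, 23.1]
tool_rot: [-3.141, 0.004, 1.601]
force: [0.7, 0.6, 0.0]
width: 21.9
```

```bash
python3 - <<'E'
from h import *
s=read_state();print(s["width"],s["eef_pos"],s["force"])
a=get_image("scene");g=a[...,0].astype(int)  # blue channel
h=cv2.cvtColor(a,cv2.COLOR_BGR2HSV)
for r in range(182,208):print(r," ".join("%3d"%x for x in h[r,214:238,2]), "|"," ".join("%3d"%x for x in h[r,216:234,0]))
E
```

```text
21.929067209549128 [584.18742851 151.55150311  23.13565704] [0.67657818 0.5712383  0.04925253]
182 170 172 172 176 142  32  38  40  46  60  84  96  38  37  40  48  57  93 151 175 171 171 169 170 |  24  24  20  30  30  23  20  30  30  19  10  20  12  15  40  25  18  22
183 170 170 172 176 151  30  38  39  45  56  88 100  35  43  43  42  56  80 134 174 170 171 171 171 |  21  21  21   0  45  15  40   0  30  23  20  20  23  23  30  23  22  22
184 174 174 175 178 150  32  39  40  44  61  79  75  37  40  41  41  51  76 129 176 171 171 171 170 |  21  22  23  45   0  20  30  30  30  26  45  15  20  30  15  36  21  21
185 117 121 119 146 155  47  39  41  44  62  81  79  52  38  40  42  56  96 144 175 172 171 171 171 |  23  20  23  30  20  15  30  30  30  12  20   8  20  15  10  20  22  20
186  96  98  97 109 108  48  40  42  47  61  81  90  78  38  41  42  53 118 170 173 170 171 171 171 |  23  20  26  20  15  30  45   0  30  20  21  15  30  18  30  20  20  18
187  99 100 100 100  91  52  42  42  46  60  73  93 112  44  36  38  45 117 176 173 171 170 172 173 |  23  23  15  20  36  30  30   0  
[... 2818 characters left out ...]
  22
204 101 103 102 100  99 126 142  79  80 104 146 155 152 147 148 148 148 148 147 147 147 153 167 166 |  26  30  23  21  24  21  20  24  21  23  21  23  21  21  22  21  22  23
205  97  98  93  77 105 146 151 136 136 140 148 146 146 147 147 148 147 147 146 154 168 170 174 173 |  19  24  20  22  23  22  22  22  24  23  22  20  25  22  25  23  24  20
206 157 140 140 135 141 150 148 148 149 150 148 147 148 149 148 147 147 147 147 156 175 173 172 172 |  25  22  20  20  23  22  20  23  23  25  19  23  18  23  20  23  22  21
207 155 149 148 148 150 149 148 148 149 147 146 148 148 147 147 147 148 147 148 147 161 173 172 173 |  22  25  20  23  21  21  23  22  23  23  23  25  23  23  23  23  21  25
```

The jaws are empty: the stick was lost at the bar. Find it.

```bash
python3 - <<'E'
from h import *
for n,(r0,r1,c0,c1) in(("top",(140,250,180,285)),("scene",(170,240,200,300))):
    a=get_image(n);h=cv2.cvtColor(a,cv2.COLOR_BGR2HSV);m=cv2.inRange(h,(92,70,25),(125,255,140))[r0:r1,c0:c1];cs,_=cv2.findContours(m,0,2)
    for k in cs:
        if cv2.contourArea(k)>4:
            c,wh,an=cv2.minAreaRect(k);c=np.array(c)+[c0,r0];print(n,c.round(1),np.round(wh,1),cv2.contourArea(k),onz(n,*c,12).round(1))
    if n=="top":t=a
    else:s=a
t=cv2.convertScaleAbs(t[150:240,205:295],alpha=1.5,beta=5);s=cv2.convertScaleAbs(s[165:245,220:310],alpha=1.5,beta=5)
cv2.imwrite("pics/l10.png",np.hstack([cv2.resize(t,(400,400),interpolation=2),cv2.resize(s,(400,356),interpolation=2).repeat(1,0) if 0 else cv2.resize(s,(400,400),interpolation=2)]))
E
```

```text
top [228.5 201. ] [6. 9.] 49.5 [597.8  12.8  12. ]
top [253. 200.] [6. 4.] 22.0 [600.8 -55.9  12. ]
scene [241.5 238. ] [5. 2.] 5.5 [439.5 -71.2  12. ]
scene [205.3 233.8] [4.2 6.4] 19.5 [384.4  29.7  12. ]
scene [256.4 210.3] [6.6 2.8] 7.0 [599.4  20.2  12. ]
```

View pics/l10.png

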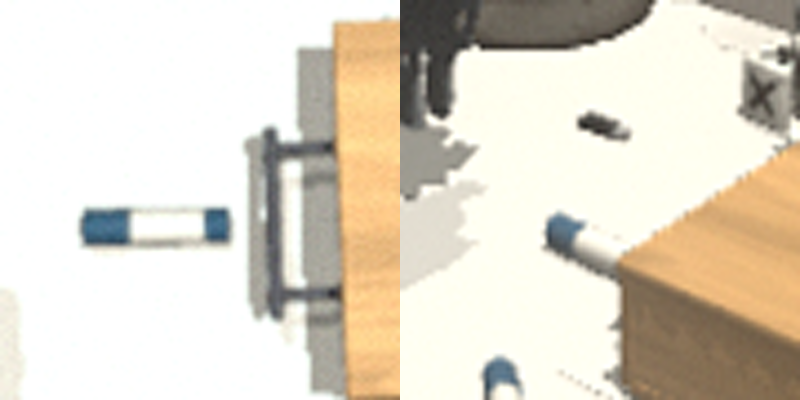

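Stick located: cap (598,13), base (601,-56), lying square in front of the handle. Regrip deeper and firmer.

Call:
move_arm:
  series:
    - [[-0.05,0.004,0],0]
    - [[-0.1,0.008,0],0]
    - [[-0.138,0.009,0.015],0]
    - [[-0.138,0.009,0.04],0]
    - [[-0.138,0.009,0.055],0]
  claw: 0.38

```text
clock: 38.2
eef_pos: [596.9, 13.3, -32.1]
tool_rot: [-3.14, 0.004, 1.6]
force: [-0.5, 0.0, -0.6]
width: 32.6
```

Call:
move_arm:
  series:
    - [[0,0,0.003],0]
    - [[0,0,0.005],0]
    - [[0,0,0.006],0]
    - [[0,0,0.006],0]

```text
clock: 38.7
eef_pos: [596.1, 14.3, -35.8]
tool_rot: [-3.139, 0.003, 1.601]
force: [-5.7, -0.6, 15.6]
width: 32.5
```

Call:
move_arm:
  series:
    - [[0,0,0],0]
    - [[0,0,0],0]
    - [[0,0,0],0]
  claw: 0.22

```text
clock: 39.08
eef_pos: [596.9, 15.4, -34.9]
tool_rot: [-3.14, 0.002, 1.602]
force: [-1.3, 1.4, 7.8]
width: 22.4
```

Call:
move_arm:
  series:
    - [[0,0,-0.008],0]
    - [[-0.02,0,-0.01],0]
    - [[-0.04,0,-0.01],0]
    - [[-0.048,0,-0.01],0]
    - [[-0.048,0,-0.01],0]

```text
clock: 39.7
eef_pos: [598.2, -34.2, -25.0]
tool_rot: [-3.14, 0.002, 1.6]
force: [-0.6, 0.8, -0.4]
width: 21.9
```

Call:
move_arm:
  series:
    - [[0,0,-0.012],0]
    - [[0.002,0,-0.022],0]
    - [[0.002,0,-0.03],0]
    - [[0.001,0,-0.039],0]
    - [[0,0,-0.047],0]

```text
clock: 40.33
eef_pos: [598.1, -32.0, 22.5]
tool_rot: [-3.139, -0.0, 1.601]
force: [-2.5, 4.5, -6.7]
width: 21.9
```

```bash
python3 - <<'E'
from h import *
s=read_state();print(s["width"],s["eef_pos"],s["force"]);asc("scene",s["eef_pos"],12,8,14,20)
E
```

```text
21.85999734069244 [598.06736048 -32.00028884  22.48065287] [-2.46506128  4.50942897 -6.72714383]
scene 267.5 212.4
200 253 ssssssss####sssbbb#ssw............
201 253 ssssssss####sssbbs.ss.............
202 253 ssssssss#####sss..................
203 253 ssssssss####ssss..................
204 253 ssssssssss##sss...................
205 253 ssssssssssssssss..................
206 253 ssssssssssssssssss...............o
207 253 sssssssssssssssssss.............oo
208 253 ssssssssssssssssssss..........oooo
209 253 sssssssssssssssssssss...ww..oooooo
210 253 ssssssssssssssssssssss.....ooooooo
211 253 ssssssssssssssssssssssss.ooooooooo
212 253 sssssssssssssssssssssssooooooooooo
213 253 ssssssssssssssssss...ooooooooooooo
214 253 ssssssssssssssssss..oooooooooooooo
215 253 sssssssssssssssssooooooooooooooooo
216 253 ssssssssssssssssoooooooooooooooooo
217 253 ssssssssssssssssoooooooooooooooooo
218 253 ssssssssssssssssoooooooooooooooooo
219 253 sssssss.ssss.sssoooooooooooooooooo
```

Call:
move_arm:
  series:
    - [[-0.002,0,-0.009],0]
    - [[-0.005,0,-0.017],0]
    - [[-0.009,0,-0.023],0]
    - [[-0.015,0,-0.029],0]
    - [[-0.021,0,-0.034],0]

```text
clock: 41.0
eef_pos: [600.5, -52.3, 58.8]
tool_rot: [3.14, -0.001, 1.601]
force: [1.3, 5.7, -3.0]
width: 21.0
```

Call:
move_arm:
  series:
    - [[-0.006,0,-0.003],0]
    - [[-0.012,0,-0.006],0]
    - [[-0.018,0,-0.008],0]
    - [[-0.024,0,-0.009],0]
    - [[-0.028,0,-0.009],0]

```text
clock: 41.62
eef_pos: [602.2, -83.1, 68.9]
tool_rot: [3.138, 0.001, 1.6]
force: [-0.2, 0.9, -0.6]
width: 19.0
```

```bash
python3 - <<'E'
from h import *
s=read_state();print(s["width"],s["eef_pos"],s["force"]);asc("scene",s["eef_pos"],16,8,16,16)
E
```

```text
18.989599028956594 [602.22030472 -83.06467648  68.94149149] [-0.24753005  0.8664378  -0.56844984]
scene 280.1 203.9
187 264 ..ww.w.s#######ss####ssw........
188 264 sss..w..#######ss####ssw........
189 264 ###ss.w.#######ss####ssw........
190 264 ####ss.s#######ss####s..........
191 264 ###ssssss######ss####s..........
192 264 ..sssssss######ss####s..........
193 264 w........######sss###s..........
194 264 .......w.s#####ss...............
195 264 .........sss###ss.w.w...........
196 264 .........ssssssss...............
197 264 .........sssssss.w..............
198 264 .........sssssss.w..............
199 264 wwww.....sssssss.w..............
200 264 ssss.w....ssssss................
201 264 sssss...w.sssssss..............o
202 264 sssss.w.w.sssssss............ooo
203 264 ssssss.ww.sssssss...........oooo
204 264 ssssssss..sssssss.........oooooo
205 264 sssssssss.sssssss.w.....oooooooo
206 264 ssssssssssssssssssw.w..ooooooooo
207 264 ssssssssssssssssssw..ooooooooooo
208 264 sssssssssss#ssbbbs..oooooooooooo
209 264 sssssssssss##sbbsooooooooooooooo
210 264 ssssssssssss#bsooooooooooooooooo
```

```bash
python3 - <<'E'
from h import *
s=read_state();print(s["width"],s["eef_pos"],s["force"])
for y in(-90,-75,-60):
    print(y,[tuple(np.round(proj("scene",[601,y,z]),1)) for z in(0,20,40,80,100)])
a=get_image("scene");h=cv2.cvtColor(a,cv2.COLOR_BGR2HSV)
for r in range(190,212):print(r," ".join("%3d"%x for x in h[r,270:288,2]),"|"," ".join("%3d"%x for x in h[r,270:288,1]))
E
```

```text
18.984882523865984 [601.88690638 -83.81672495  68.6312132 ] [-1.17524987 -0.71687852  0.14770715]
-90 [(np.float64(281.4), np.float64(223.7)), (np.float64(281.4), np.float64(218.3)), (np.float64(281.4), np.float64(212.8)), (np.float64(281.5), np.float64(201.6)), (np.float64(281.5), np.float64(195.9))]
-75 [(np.float64(277.9), np.float64(222.2)), (np.float64(277.9), np.float64(216.8)), (np.float64(277.9), np.float64(211.4)), (np.float64(277.9), np.float64(200.2)), (np.float64(277.9), np.float64(194.5))]
-60 [(np.float64(274.5), np.float64(220.8)), (np.float64(274.4), np.float64(215.4)), (np.float64(274.4), np.float64(210.0)), (np.float64(274.4), np.float64(198.9)), (np.float64(274.4), np.float64(193.2))]
190 150 124  59  47  43  43  44  41  55  77  70  39  42  40  47  61 123 177 |  20  16  30  22  30  30  29  31  19   7  15  26  43  38  33  17  19  23
191 111  90  64  45  44  44  44  44  55  78  70  41  40  42  43  80 141 176 |  16  14  20  17  46  41  35  35  19  13  15  44  38  49  30  16  20  22
192  73  71  81  41  42  43  45  40  55  77  70  42  39  41  40  86 147 174 |  21  11  
[... 2212 characters left out ...]
15 180 164 133 139 126 122 |  22  23  27  26  20  12  10   6  15  22  25  13  18  22  50  86 111 123
208 103 103 103 103  85  50  61  67  76  69  61  81 139 149 121 122 122 122 |  22  22  25  25  21  31  38  42  54  70  71   9  31  60 114 127 123 121
209 104 104 103 105  90  48  60  64  65  66  64  96 133 133 125 124 125 124 |  27  27  27  24  17  32  55  64  67  77  40  77 105 109 122 121 118 121
210 103 100 102 105  91  53  57  60  65 101 137 127 133 131 133 131 130 128 |  22  23  23  27  20  24  49  68  47  81 114 116 125 123 121 123 120 120
211 104 102 104 102  93  62  53  88 133 133 142 136 134 133 132 133 132 131 |  27  25  25  23  22  29  43  81 113 119 124 122 118 119 118 119 120 123
```

The stick is still held: base at z≈39, stick at y≈-72 against jaws at -83. I over-pushed against the bar, so the pads pinch only its edge. I'll set it straight down here and stand it, then regrip centred.

Call:
move_arm:
  series:
    - [[0,0,0.006],0]
    - [[0,0,0.014],0]
    - [[0,0,0.022],0]
    - [[0,0,0.03],0]
    - [[0,0,0.033],0]

```text
clock: 42.35
eef_pos: [601.2, -83.1, 34.4]
tool_rot: [3.14, 0.001, 1.599]
force: [0.1, -0.3, 0.3]
width: 18.8
```

Call:
move_arm:
  series:
    - [[0,0,0.002],0]
    - [[0,0,0.004],0]
    - [[0,0,0.004],0]

```text
clock: 42.72
eef_pos: [601.2, -83.1, 30.4]
tool_rot: [3.14, 0.001, 1.599]
force: [-0.2, 0.0, -0.0]
width: 18.9
```

Call:
move_arm:
  series:
    - [[0,0,0.002],0]
    - [[0,0,0.003],0]
    - [[0,0,0.003],0]

```text
clock: 43.1
eef_pos: [601.2, -83.1, 27.4]
tool_rot: [3.14, 0.001, 1.599]
force: [-0.3, 0.5, -0.7]
width: 19.0
```

```bash
python3 - <<'E'
from h import *
s=read_state();print(s["width"],s["eef_pos"],s["force"]);asc("scene",[601,-75,85],12,12,16,16)
E
```

```text
18.975156749737142 [601.20805409 -83.10463845  27.35840686] [-0.29676327  0.48572191 -0.67194999]
scene 277.9 198.8
186 261 .w.###########################s.
187 261 .ss###########################s.
188 261 s#############################sw
189 261 #############################s..
190 261 #############################s..
191 261 ..s###########sss#########ss....
192 261 w....s########s.s#########s.....
193 261 ...w..s#######sss#########sw....
194 261 .......########s#########s......
195 261 .......s################ss......
196 261 ........################s.w.....
197 261 .........s##############s.......
198 261 ........w.########ss####s.w.....
199 261 ........w.########ss####s.w.....
200 261 ....wwwww.s######sss####s.w.....
201 261 www.ssss..s#######s#####ssw.....
202 261 sssssssss..#######ss####s.......
203 261 sssssssssss#######s#####s......o
204 261 sssssssssss######ss#####sw...ooo
205 261 ssssssssssss#####ssss##s.w..oooo
206 261 sssssssssssss####sss......oooooo
207 261 sssssssssssssss##sssww..oooooooo
208 261 sssssssssssssssssss...oooooooooo
209 261 sssssssssssssssssss..ooooooooooo
```

Call:
move_arm:
  series:
    - [[0,0,0.0015],0]
    - [[0,0,0.003],0]
    - [[0,0,0.003],0]

```text
clock: 43.52
eef_pos: [601.1, -83.1, 24.2]
tool_rot: [3.14, 0.001, 1.599]
force: [-0.4, -0.3, -0.8]
width: 19.2
```

```bash
python3 - <<'E'
from h import *
s=read_state();print(s["width"],s["eef_pos"],s["force"])
a=get_image("scene");h=cv2.cvtColor(a,cv2.COLOR_BGR2HSV)
for r in range(202,218):print(r," ".join("%3d"%x for x in h[r,266:290,2]))
b=get_image("top");h=cv2.cvtColor(b,cv2.COLOR_BGR2HSV)
m=cv2.inRange(h,(92,70,20),(125,255,140))[150:250,180:285];cs,_=cv2.findContours(m,0,2)
print([( (np.array(cv2.minAreaRect(k)[0])+[180,150]).round(1).tolist(),cv2.contourArea(k)) for k in cs if cv2.contourArea(k)>3])
E
```

```text
19.162723700609213 [601.12242544 -83.09921447  24.23770987] [-0.38179008 -0.25941509 -0.81868201]
202  55  58  58  58  57  72 107 106  40  43  44  43  58  76  61  42  42  42  55  97 146 176 172 172
203  53  57  58  60  56  60  83  89  38  42  42  45  59  75  59  43  41  43  55 101 151 174 174 174
204  53  54  57  60  70  89  96  77  42  44  44  46  60  76  60  41  42  39  50 118 173 176 165 155
205  60  50  61  84 103 108 107  86  40  44  44  45  61  73  58  38  40  39  51 124 181 170 145 127
206  73  67  88 101 109 107 109  90  39  42  44  44  61  74  90 107  45  40  72 124 157 146 123 119
207  94  88  93  98 105 109 110  98  61  45  42  44  61  69 114 172 162 145 113 129 129 124 117 119
208 101  92  86  95 101 107 110 106  92  65  53  59  67  67 115 172 154 148 124 127 122 122 120 122
209 102 100  91  91  98 103 109 109 106  96  89  84  78 116 163 153 136 133 127 124 125 123 124 122
210 101 103  96  86  93 101 106 110 108 104  99  96  98 125 156 133 129 130 133 130 130 127 125 123
211 103 102 101  89  90  97 101 105 105 101  92 102 136 134 141 132 131 130 130 132 131 131 137 146
212 102 104 103  97  90  91  99 105 102 101 118 131 138 135 133 134 133 133 129 136 148 149 152 158
213 104 103 103 101  93  86  93 103 117 128 134 138 135 133 133 131 138 151 150 153 156 154 155 153
214 102 102 103 104  98  85 103 135 127 131 132 134 133 141 155 153 154 157 156 153 155 155 158 157
215 104 103 102  95  93 112 117 126 123 123 123 134 147 152 157 159 160 158 157 157 155 154 155 155
216 103 103 107 112 117 121 126 135 135 135 136 141 146 146 148 152 156 158 159 159 159 157 157 155
217 104 100  93 107 133 139 140 142 143 145 146 145 147 148 150 149 151 156 156 158 157 158 157 156
[]
```

The stick has rotated in the edge pinch (about 49°, cap towards +y). Release it so it lies down, then measure and regrip, and this time stop the arc before crowding the bar.

Call:
move_arm:
  series:
    - [[0,0,0],0]
    - [[0,0,-0.03],0]
    - [[0.06,0,-0.04],0]
    - [[0.12,0,-0.04],0]
  claw: 0.4

```text
clock: 44.12
eef_pos: [599.0, 37.4, 65.5]
tool_rot: [3.137, 0.001, 1.596]
force: [0.4, 0.4, -0.1]
width: 34.0
```

```bash
cat > find.py <<'E'
from h import *
s=read_state();print(s["clock"],s["eef_pos"])
for n,(r0,r1,c0,c1) in(("top",(150,250,200,285)),("scene",(185,240,245,300))):
    a=get_image(n);h=cv2.cvtColor(a,cv2.COLOR_BGR2HSV);m=cv2.inRange(h,(92,60,20),(125,255,140))[r0:r1,c0:c1];cs,_=cv2.findContours(m,0,2)
    for k in cs:
        if cv2.contourArea(k)>3:
            c,wh,an=cv2.minAreaRect(k);c=np.array(c)+[c0,r0];print(n,c.round(1),np.round(wh,1),round(an),cv2.contourArea(k),onz(n,*c,12).round(1))
    if n=="top":
        for r in range(188,216,2):print(r,"".join("#" if x<50 else "b" if (x<130 and q>60 and 90<k<130) else "s" if x<130 else "." if x<172 else "w" for k,q,x in h[r,225:285]))
E
python3 find.py
```

```text
44.125 [599.03151045  37.36272385  65.53897832]
top [256. 200.] [6. 4.] 90 24.0 [600.8 -64.3  12. ]
top [231.5 198.5] [7. 9.] 90 51.0 [604.9   4.6  12. ]
top [206.2 167.3] [3.1 5.5] 56 6.0 [694.5  78.4  12. ]
top [205.3 160.8] [5.2 7.2] 53 11.0 [713.8  81.6  12. ]
188 wwwwwwwwwwwwwwwwwwwwwwwwwwwwwwwwwww.sssssss.www.ssssssss.www
190 .......wwwwwwwwwwwwwwwwwwwwwwwwwwww.sssssss.....ssssssss.ww.
192 .......wwwwwwwwwwwwwwwwwwwwwwwwwwww.ssssssss..w.ssssssss.ww.
194 ...s..........wwwwwwwwwwwwwwwwwwwww.ssssssss.ww.ssssssss..ww
196 .sbbbbbbbbbbs................sssss..ss..ssss..w.ssssssss..ww
198 .sbbbbbbbbbs.wwwwwwwwwwwwwww.bbbbbs.ss..ssss.ww.sssssssss.ww
200 .sbbbbbbbbbs.wwwwwwwwwwwwwww.bbbbbs.ssssssss.ww.sssssssss.ww
202 .sssssbbbbbsss..............sbbbbbs.ssssssss..w.sssssssss...
204 ..............w.w......sss..ssssss..ssssssss..w.sssssssss...
206 ...............wwwwwwwwwwwwwwwwwwww.ssssssss.ww.sssssssss...
208 ...............wwwwwwwwwwwwwwwwwwww.ssssssss....sssssssss...
210 .................wwwwwwwwwwwwwwwwww.ssssssss....sssssssss...
212 ...................wwwwwwwwwwwwwwww.ssssssss..ww.ssssssss...
214 ...................wwwwwwwwwwwwwwww.sssssssss....sssssssss..
scene [259.4 210.2] [6.3 3.6] 27 13.0 [606.6  13.   12. ]
```

Call:
move_arm:
  series:
    - [[-0.02,0.004,0.045],0]
    - [[-0.0315,0.0055,0.075],0]
    - [[-0.0315,0.0055,0.095],0]
    - [[-0.0315,0.0055,0.101],0]
    - [[-0.0315,0.0055,0.102],0]
  claw: 0.36

```text
clock: 44.85
eef_pos: [603.0, 16.7, -35.7]
tool_rot: [-3.141, -0.006, 1.61]
force: [-7.4, -2.3, 24.3]
width: 30.7
```

Call:
move_arm:
  series:
    - [[0,0,0],0]
    - [[0,0,0],0]
    - [[0,0,0],0]
  claw: 0.24

```text
clock: 45.22
eef_pos: [603.6, 17.4, -34.9]
tool_rot: [3.141, -0.006, 1.611]
force: [-1.3, 0.7, 7.7]
width: 21.8
```

Call:
move_arm:
  series:
    - [[0,0,-0.008],0]
    - [[-0.02,0,-0.01],0]
    - [[-0.04,0,-0.01],0]
    - [[-0.04,0,-0.012],0]

```text
clock: 45.72
eef_pos: [604.9, -27.2, -23.2]
tool_rot: [-3.141, -0.004, 1.606]
force: [0.6, 0.2, -0.5]
width: 21.5
```

Call:
move_arm:
  series:
    - [[0,0,-0.012],0]
    - [[0.001,0,-0.022],0]
    - [[0.001,0,-0.03],0]
    - [[0,0,-0.039],0]
    - [[0,0,-0.047],0]

```text
clock: 46.35
eef_pos: [605.0, -27.1, 24.2]
tool_rot: [3.142, -0.004, 1.606]
force: [-1.3, 0.3, -6.9]
width: 21.7
```

Call:
move_arm:
  series:
    - [[-0.005,0,-0.0115],0]
    - [[-0.0115,0,-0.0215],0]
    - [[-0.017,0,-0.029],0]
    - [[-0.024,0,-0.035],0]
    - [[-0.029,0,-0.038],0]

```text
clock: 46.98
eef_pos: [607.0, -54.9, 63.6]
tool_rot: [3.14, -0.006, 1.607]
force: [-0.5, 6.7, -0.1]
width: 21.9
```

Call:
move_arm:
  series:
    - [[-0.005,0,-0.003],0]
    - [[-0.01,0,-0.006],0]
    - [[-0.015,0,-0.008],0]
    - [[-0.018,0,-0.009],0]

```text
clock: 47.48
eef_pos: [608.2, -74.2, 73.1]
tool_rot: [3.138, -0.005, 1.606]
force: [-1.3, 2.6, 0.7]
width: 21.0
```

```bash
python3 - <<'E'
from h import *
s=read_state();print(s["width"],s["eef_pos"],s["force"])
a=get_image("scene");h=cv2.cvtColor(a,cv2.COLOR_BGR2HSV)
for r in range(190,214):print(r," ".join("%3d"%x for x in h[r,266:288,2]))
E
```

```text
20.994126583273538 [608.21174123 -74.24816592  73.0573815 ] [-1.34221511  2.63216831  0.70163874]
190  43  51  80 126 149 128  82  37  46  43  44  57  77  68  40  45  32  35  69 136 175 173
191  36  59  96 112 109 111 116  39  42  43  41  57  77  82 122 152 110 109 155 167 174 171
192  93  73  75  78  72 114 148  48  54  43  44  58  76  69 117 179 165 164 175 173 172 173
193 163 160 159 151 141 166 158  78  53  63  67  71  70  69 120 178 173 173 173 172 172 172
194 175 173 175 172 170 177 156  82  53  61  64  82 105 113 136 177 173 173 172 173 172 174
195 172 174 171 172 173 173 171 139  73  84  89  97 116 125 128 158 173 173 172 172 172 171
196 172 171 172 172 171 174 175 157  90  92  95  96 109 127 125 148 174 171 172 173 171 171
197 174 171 173 171 173 173 174 161 107  88  93 106 129 129 127 150 175 172 172 173 173 173
198 176 174 174 173 173 173 174 158 102  84  91  97 115 129 128 144 175 170 173 171 171 172
199 121 143 176 174 170 173 174 171 143  81  94  93 109 131 122 138 175 173 171 172 172 171
200  96 107 145 177 174 172 172 175 153  79  90  93 109 132 125 131 162 173 172 17
[... 505 characters left out ...]
 109 115  91 104 118 128 132 128 126 150 178 170 151 146
207 103 103 102 103 103 101 103 103 102  96  87 100 116 128 132 124 102 108 138 140 126 125
208 103 103 103 103 104 103 101 102 103  97  81  87 102 104 100  85  67  93 124 125 123 121
209 104 104 103 104 103 102 102 102 103 102  88  56  70  72  75  95 123 125 128 124 123 123
210 103 104 102 104 102 103 102 103 104 104  90  54  56  99 138 128 134 132 134 131 131 127
211 103 103 103 103 104 102 104 102 102 105  89  90 131 132 141 136 133 132 131 130 132 136
212 103 102 101 105 104 103 102 101 100 106 118 131 139 135 133 134 133 132 138 150 147 151
213 103 102 103 103 104 102 102 106 120 131 134 137 136 133 132 138 150 151 151 156 155 156
```

Lean is about 15°. Carry to the free spot, then press, shift to vertical, unload and release.

Call:
move_arm:
  series:
    - [[0.02,0,0],0]
    - [[0.06,-0.005,0],0]
    - [[0.105,-0.015,0],0]
    - [[0.15,-0.025,0],0]
    - [[0.185,-0.03,0.005],0]
  claw: 0.23

```text
clock: 48.15
eef_pos: [570.7, 112.0, 68.8]
tool_rot: [3.139, -0.005, 1.608]
force: [0.3, 0.9, -0.7]
width: 20.5
```

Call:
move_arm:
  series:
    - [[0.02,0,0.008],0]
    - [[0.03,0,0.018],0]
    - [[0.03,0,0.025],0]
    - [[0.03,0,0.029],0]
    - [[0.03,0,0.029],0]

```text
clock: 48.78
eef_pos: [569.8, 140.4, 39.7]
tool_rot: [3.139, -0.004, 1.606]
force: [-0.5, -0.5, -0.4]
width: 20.1
```

Call:
move_arm:
  series:
    - [[0,0,0.003],0]
    - [[0,0,0.005],0]
    - [[0,0,0.005],0]

```text
clock: 49.15
eef_pos: [570.2, 140.6, 35.0]
tool_rot: [3.138, -0.004, 1.606]
force: [0.4, -0.4, 2.3]
width: 20.4
```

```bash
cat > pz.py <<'E'
from h import *
s=read_state();print(s["clock"],s["width"],s["eef_pos"],s["force"])
a=get_image("scene");h=cv2.cvtColor(a,cv2.COLOR_BGR2HSV);u,v=map(int,proj("scene",s["eef_pos"]))
for r in range(v-14,v+14):print(r,u-14," ".join("%3d"%x for x in h[r,u-14:u+12,2]))
E
python3 pz.py
```

```text
49.15 20.42845412074262 [570.17857857 140.5733863   35.03456623] [ 0.43780089 -0.35060148  2.28029307]
182 211 173 172 170 170 172 177 151  45  41  40  43  61  72  50  41  42  41  46  54  89 149 174 171 171 171 171
183 211 170 170 172 171 172 163 121  39  38  43  45  63  75  52  41  43  39  46  56  94 150 174 170 171 170 171
184 211 171 172 169 171 172 172 141  31  36  43  44  59  72  51  40  43  41  41  53  92 149 173 171 171 171 170
185 211 171 171 172 172 172 175 155  72  37  43  43  59  73  53  45  42  42  43  65 125 171 173 172 172 170 171
186 211 172 173 172 175 174 179 158  81  38  42  44  60  76  59  43  37  36  37  64 131 175 172 170 171 171 170
187 211 176 161 121 121 121 123 115  82  36  41  41  61  74  59  65 103 106  61 116 166 173 171 171 172 170 172
188 211 120 114  96  97  97  98  99 101  87  41  41  55  74  60  58 113 169 158 163 174 171 172 173 172 171 171
189 211  98 100  99  99 101 101  99  97  77  53  65  72  69  65  82 125 180 175 175 171 170 170 172 172 172 171
190 211  99 101 101 101  99 102 100 102  84  50  60  73  94 119 124 122 147 174 172 172 171 171 172 1
[... 1438 characters left out ...]
  71 117 172 153 161 173 173
204 211 145 100 100 102 103 102 102 102 102 100 102 103 103  93  63  72  74  71  73  68  90 140 148 149 154 160
205 211 117 100 102 103 101 104 102  99 101 101 101 102 104  95  63  60  67  71  73  69  85 131 150 146 147 149
206 211 101  99 102 102 100 101  98 115 125 103 127  81  82  82  68  55  66  73  74  71 107 147 149 147 146 153
207 211  98  97  98  98  97  98 114 144 146 140 146 135 139 122  69  57  62  64  69  74 111 151 153 168 168 169
208 211 122 163 161 163 155 140 144 149 149 150 149 148 150 147 138 122  72  74  75 101 142 156 171 173 174 174
209 211 165 176 169 153 153 150 148 148 147 147 148 145 148 150 150 146 137 138 137 142 150 157 174 173 171 173
```

Call:
move_arm:
  series:
    - [[-0.006,0,0.001],0]
    - [[-0.013,0,-0.001],0]
    - [[-0.021,0,-0.002],0]
    - [[-0.028,0,-0.003],0]
    - [[-0.034,0,-0.003],0]

```text
clock: 49.82
eef_pos: [571.3, 105.7, 37.7]
tool_rot: [3.138, -0.004, 1.605]
force: [-0.2, 0.4, -0.8]
width: 20.1
```

```bash
python3 pz.py
```

```text
49.825 20.056990227901668 [571.27336726 105.70892311  37.73926082] [-0.19777628  0.44403238 -0.80441883]
184 218 171 170 170 170 171 172 145  48  39  41  42  55  71  56  41  41  42  42  54  82 134 174 171 170 170 170
185 218 171 171 170 170 171 168 133  37  38  43  42  56  74  60  41  43  40  43  54  83 134 174 171 171 170 171
186 218 169 170 169 170 172 173 146  41  40  40  43  58  75  63  40  40  42  40  56  97 146 174 171 171 172 171
187 218 171 171 172 171 172 175 154  74  39  43  42  60  76  65  42  41  44  41  54 116 172 171 170 170 172 170
188 218 171 173 175 175 176 175 155  79  36  41  43  58  78  68  43  40  38  36  46 117 175 173 171 171 172 171
189 218 176 160 119 121 120 143 174 132  35  41  43  56  78  70  63 105 105  62 115 164 174 172 172 172 172 170
190 218 122 112  96  97  97 106 137 140  83  44  41  53  76  69  54 113 168 159 165 174 172 171 171 169 171 171
191 218  97  99 100 100 100  98 104 108  79  51  63  67  72  62  60 119 180 173 171 171 171 171 170 171 171 173
192 218 100 100 101 102 101 101 101 101  84  53  56  69  84 113 123 122 150 173 172 172 171 171 171
[... 1440 characters left out ...]
  80 129 178 174 171 173 171
206 218  96 101 103 101 102 103 103 102 103 102 104 102 102  88  60  72  78  75  73  69 117 172 154 161 174 173
207 218  96 101 103 102 102 102 101 104 100 103 102 102 103  92  66  60  68  71  73  66  88 138 147 149 153 152
208 218 101 101 102 101 101 102  99 101 101  99  99 101 103  95  65  59  68  71  73  81 111 146 150 147 146 147
209 218 100 102 101 102  99  99  97 112 124 104 143 125  80  82  69  58  65  68  67  78 112 152 147 146 145 153
210 218  96  97  97  98  99 125 158 143 146 139 151 147 137 121  73  73  74  75  76  75 106 155 165 168 167 168
211 218 162 160 162 162 155 143 154 149 148 147 148 149 150 147 138 121  90 102 100 138 140 158 173 174 173 174
```

Call:
move_arm:
  series:
    - [[-0.03,0.005,-0.015],0]
    - [[-0.075,0.012,-0.028],0]
    - [[-0.12,0.022,-0.028],0]
    - [[-0.15,0.022,-0.028],0]
    - [[-0.165,0.022,-0.028],0]

```text
clock: 50.5
eef_pos: [598.5, -61.9, 65.2]
tool_rot: [3.139, -0.002, 1.602]
force: [-0.3, -0.0, 0.0]
width: 20.2
```

Call:
move_arm:
  series:
    - [[-0.008,0,0],0]
    - [[-0.016,0,0],0]
    - [[-0.022,0,0],0]
    - [[-0.026,0,0],0]

```text
clock: 51.0
eef_pos: [599.5, -87.8, 65.1]
tool_rot: [3.138, -0.002, 1.603]
force: [0.6, -0.3, 0.6]
width: 20.0
```

```bash
python3 pz.py
```

```text
51.0 20.04172368517613 [599.48366298 -87.84958674  65.14543401] [ 0.60567458 -0.33178457  0.61601972]
191 266  38  57  96 112 110 101  91  44  43  46  44  42  44  64  73  52  40  40  40  53  94 147 175 171 173 171
192 266  93  72  75  78  71 100 128  43  42  43  44  41  49  66  74  52  41  42  39  51 110 162 174 173 171 172
193 266 163 161 158 152 142 166 149  42  44  42  43  43  50  68  72  51  41  43  40  52 120 176 173 170 172 171
194 266 174 175 175 173 172 178 152  42  43  43  44  45  53  67  70  48  37  39  36  49 119 178 173 172 173 171
195 266 172 172 172 173 173 177 151  56  42  43  40  44  51  65  79  97 108  45  53 102 149 174 172 171 172 172
196 266 173 171 173 173 173 175 154  68  48  52  46  42  47  65  76 123 170 160 159 164 170 173 171 170 172 173
197 266 173 172 174 172 172 175 156  80  47  58  59  55  57  72  74 121 178 176 174 174 173 172 173 171 171 173
198 266 174 172 172 172 172 174 164 110  47  57  60  64  72  76 113 167 175 172 174 174 172 172 173 172 172 171
199 266 172 173 173 174 172 174 174 146  76  85  88  91  90  88 133 178 174 173 172 172 172 172 173 17
[... 1437 characters left out ...]
 131 132 130 133 134 131 136
213 266 105 102 103 103 104 102 101 104 118 125 132 137 135 136 133 134 133 133 131 132 131 131 137 149 150 151
214 266 102 105 101 103 103  96 110 135 128 131 132 135 135 137 136 135 134 133 131 129 137 151 154 158 157 155
215 266 103 103 103  95  93 117 119 126 123 126 127 129 131 132 135 134 135 139 152 152 152 156 155 156 157 159
216 266 103 103 106 113 119 121 122 120 120 122 123 123 124 122 133 149 152 154 159 159 157 157 155 156 154 154
217 266 104 100  94 102 122 123 122 120 122 125 125 131 143 143 146 151 152 157 158 160 158 158 156 156 157 153
218 266 103  99  85  86  98 106 118 122 132 147 146 149 152 152 154 154 157 156 157 158 157 155 156 157 157 158
```

Only about 6° of lean now, base at z≈23 and stick at y≈-73, pinched on the pad edge. Lower about 20 mm, let it stand here, then regrip centred.

Call:
move_arm:
  series:
    - [[0,0,0.008],0]
    - [[0,0,0.015],0]
    - [[0,0,0.02],0]
    - [[0,0,0.02],0]

```text
clock: 51.55
eef_pos: [599.0, -88.9, 44.5]
tool_rot: [3.14, -0.001, 1.602]
force: [0.7, 0.2, 0.3]
width: 19.7
```

```bash
python3 pz.py | cut -c1-112 | awk 'NR==1||NR%2==0'
```

```text
51.55 19.661478000431796 [599.00357408 -88.87249673  44.4874664 ] [0.72855847 0.23977795 0.25561532]
197 266 172 171 172 174 175 162 104  42  43  43  43  42  42  58  75  61  38  41  41  48  80 137 175 173 173 172
199 266 172 172 171 173 172 178 150  42  45  42  44  44  46  63  76  62  38  44  39  49 105 161 176 172 173 172
201 266 178 161 143 177 176 176 157  79  42  44  45  43  49  63  73  89 107  44  32  62 129 171 173 172 171 172
203 266  99 101 100 100 107 146 167 108  44  55  61  54  57  72  73 122 179 177 176 175 174 173 174 175 162 147
205 266 102 101 103 102 102 100 133 167 103  83  87  89  91  97 115 146 175 173 172 175 174 170 145 127 139 151
207 266 103 102 103 102 103 101 104  95  83  88  94  96  95 103 122 146 178 161 132 139 126 123 118 119 121 125
209 266 104 102 104 103 102 103 103 102  94  86  92  95  94 102 122 124 137 132 127 124 125 125 125 125 122 121
211 266 102 101 102 103 102 102 103 101  97  86  84 102 135 134 140 135 133 132 132 133 132 132 131 128 126 124
213 266 100 102 102 103 104 103 101 105 119 128 134 139 136 135 134 133 133 134 133 131 132 138 150 148 151 156
215 266 103 105 103  95  93 115 119 128 123 124 127 129 131 132 133 136 143 156 152 154 155 155 153 156 157 157
217 266 103 101  93 103 122 123 122 120 122 123 124 130 143 145 150 150 152 156 157 159 158 157 158 155 156 154
219 266 102 103  93  79  81  87  93 104 124 136 149 152 153 155 154 155 155 156 158 158 158 159 156 155 157 157
221 266 103 104  99  86  79  79  76  72  73  78  85  92 105 119 137 149 156 157 155 154 154 155 156 158 159 158
223 266 103 103 101  87  82  82  79  77  81  78  78  73  72  72  76  84  92  99 112 139 152 157 156 154 155 155
```

Call:
move_arm:
  series:
    - [[0,0,0],0]
    - [[0,0,0],0]
    - [[0.008,0,0],0]
    - [[0.016,0,0],0]
  claw: 0.45

```text
clock: 52.1
eef_pos: [598.9, -72.0, 45.0]
tool_rot: [3.139, -0.002, 1.602]
force: [-0.1, 0.6, -0.5]
width: 38.2
```

```bash
python3 pz.py | cut -c1-112 | awk 'NR==1||NR%2==0'
```

```text
52.1 38.2257588948239 [598.85885834 -72.01419745  44.9747448 ] [-0.07676572  0.55087886 -0.48594655]
195 262 172 172 172 172 174 166 123  35  41  41  44  59  64 114 180 161  69  41  42  39  41  54 104 157 174 172
197 262 173 173 172 172 174 170 126  36  42  44  42  59  73  59  46  53  71  71  63  40  37  51 118 173 172 173
199 262 176 176 176 175 174 168 125  38  41  43  47  62  74  64  67  69  70  64  86 142 162 162 168 172 172 172
201 262  98 100  97 108 121 146 161  81  39  41  43  61  75  60  59  64  66  60  75 134 177 173 173 173 173 171
203 262 103 102 100 101 102 102 137 176 156 133 121  81  56  54  60  62  64  60  63 118 178 172 171 172 172 172
205 262 103 102 102 101 104 102 101 102 116 146 183 160  80  48  58  60  62  60  51 110 178 173 172 174 174 171
207 262 104 103 102 103 104 102 102 101 101 101 110 120  93  78  82  86  99 114 108 134 179 161 134 139 128 123
209 262 101 102 103 103 103 102 103 102 104 101 101 102  96  89 106 116 120 122 119 124 135 133 126 124 124 123
211 262 103 102 103 104 101 103 102 104 103 101 100 102  97  88  91 108 137 135 139 133 131 129 136 149 149 151
213 262 103 103 102 103 102 102 104 103 102 102 101 105 118 128 133 135 135 140 153 153 155 156 153 154 154 153
215 262 103 102 104 103 103 103 103  95  92 114 117 133 139 141 145 149 152 154 157 159 160 159 156 156 154 154
217 262 102 103 103 102 101  97  93 111 138 143 143 141 141 145 147 145 146 146 149 150 153 154 158 159 158 157
219 262 102 103 103 103 102 104  93  78  78  87  95 106 123 137 148 152 154 152 153 154 154 158 158 158 157 157
221 262 103 103 103 102 104 104  99  84  78  80  78  74  73  78  85  92 105 117 137 149 156 154 155 153 154 155
```

It's standing upright between the fingers (cap rows 197–206, straight edges). Grip it centred and carry it out.

Call:
move_arm:
  series:
    - [[-0.002,0,0.014],0]
    - [[-0.002,0,0.014],0]

```text
clock: 52.4
eef_pos: [597.6, -72.0, 29.3]
tool_rot: [-3.141, -0.003, 1.604]
force: [-0.5, -0.0, 0.1]
width: 38.9
```

Call:
move_arm:
  series:
    - [[0,0,0],0]
    - [[0,0,0],0]
    - [[0,0,-0.005],0]
  claw: 0.22

```text
clock: 52.78
eef_pos: [597.1, -72.0, 34.2]
tool_rot: [-3.14, -0.004, 1.604]
force: [-0.1, 1.3, -1.1]
width: 22.5
```

Call:
move_arm:
  series:
    - [[0.03,-0.003,-0.003],0]
    - [[0.08,-0.012,-0.003],0]
    - [[0.135,-0.025,-0.003],0]
    - [[0.185,-0.034,-0.003],0]
    - [[0.212,-0.034,-0.001],0]

```text
clock: 53.4
eef_pos: [554.9, 142.8, 36.4]
tool_rot: [-3.14, -0.005, 1.608]
force: [-0.1, -0.6, 0.3]
width: 22.6
```

Call:
move_arm:
  series:
    - [[0,0,0.004],0]
    - [[0,0,0.007],0]
    - [[0,0,0.007],0]

```text
clock: 53.78
eef_pos: [555.2, 140.9, 29.4]
tool_rot: [-3.14, -0.005, 1.605]
force: [-0.6, -0.4, -0.5]
width: 22.3
```

Call:
move_arm:
  series:
    - [[0,0,0.001],0]
    - [[0,0,0.001],0]
    - [[0,0,-0.02],0]
    - [[0,0,-0.06],0]
    - [[-0.04,0.01,-0.08],0]
  claw: 0.45

```text
clock: 54.4
eef_pos: [567.2, 104.6, 110.8]
tool_rot: [-3.141, -0.008, 1.611]
force: [1.3, -1.2, -0.2]
width: 38.2
```

```bash
python3 - <<'E'
from h import *
s=read_state();print(s["clock"],s["eef_pos"])
a=get_image("scene");h=cv2.cvtColor(a,cv2.COLOR_BGR2HSV)
u,v=map(int,proj("scene",[555,141,50]))
for r in range(v-16,v+18):print(r,u-12," ".join("%3d"%x for x in h[r,u-12:u+12,2]))
b=get_image("top");g=cv2.cvtColor(b,6)
print("bar"); 
for r in(192,200,208):print(g[r,255:292].tolist())
E
```

```text
54.4 [567.15293568 104.55444685 110.84788007]
178 209  74  77  77  74  82  98  91  96 147 160 169 172 171 170 169 170 170 169 169 172 169 169 170 169
179 209  78  73  78  95  90  98 145 159 170 172 171 169 168 169 169 169 170 168 168 168 170 168 169 170
180 209  74  88  99 124 160 160 169 172 170 170 169 170 169 170 170 169 169 170 170 169 170 170 171 171
181 209  89 109 163 163 173 171 170 170 171 169 171 169 169 171 171 170 171 171 171 170 169 169 169 169
182 209 161 161 173 171 170 170 170 169 170 170 168 170 171 172 174 174 174 174 173 170 169 170 170 169
183 209 173 171 170 170 169 169 169 169 171 169 168 171 174 164 127 124 126 131 157 174 171 171 170 170
184 209 168 168 168 170 169 170 169 170 170 170 170 173 157  99  69  69  72  81 105 143 174 171 169 170
185 209 170 168 170 168 169 170 169 170 170 171 171 169 135  60  53  52  54  66  80 115 170 172 171 170
186 209 169 169 170 170 170 170 171 170 170 171 171 169 132  52  53  53  54  59  61 101 164 171 171 171
187 209 171 169 170 170 172 173 173 174 170 166 176 174 142  52  51  53  55  55  54 102 164 173 170 170
188 209 172 17
[... 2330 characters left out ...]
167 148 134 129 127 136 135 153 177 172 167 160
211 209 172 169 171 171 170 173 171 173 172 171 171 172 164 146 150 150 149 149 148 157 166 158 151 147
bar
[175, 175, 176, 175, 175, 158, 110, 113, 118, 116, 66, 61, 76, 119, 156, 163, 164, 149, 100, 96, 98, 106, 112, 108, 106, 103, 107, 136, 139, 135, 140, 140, 141, 138, 143, 137, 141]
[174, 173, 177, 179, 176, 157, 114, 110, 109, 99, 61, 59, 64, 111, 157, 165, 173, 156, 114, 108, 107, 109, 110, 110, 110, 102, 102, 133, 141, 142, 139, 141, 142, 137, 135, 134, 138]
[175, 172, 174, 176, 175, 157, 109, 107, 107, 96, 69, 59, 68, 105, 155, 158, 167, 154, 112, 107, 108, 110, 111, 110, 112, 108, 112, 114, 131, 128, 130, 126, 128, 131, 124, 128, 127]
```

The glue stick stands upright (scene cols 222–228, rows 183–209, straight edges). Now hook the handle with shut fingers.

Call:
move_arm:
  series:
    - [[-0.055,0.005,0],0]
    - [[-0.11,0.01,0.01],0]
    - [[-0.165,0.016,0.02],0]
    - [[-0.21,0.021,0.03],0]
    - [[-0.222,0.021,0.03],0]
  claw: 0

```text
clock: 55.12
eef_pos: [596.1, -131.3, 80.8]
tool_rot: [3.139, 0.001, 1.592]
force: [0.4, 1.3, 1.4]
width: -0.1
```

Call:
move_arm:
  series:
    - [[0.015,0,0.012],0]
    - [[0.015,0,0.045],0]
    - [[0.015,0,0.078],0]
    - [[0.015,0,0.079],0]

```text
clock: 55.62
eef_pos: [593.5, -111.9, -0.8]
tool_rot: [-3.138, -0.003, 1.596]
force: [-0.8, -0.6, 0.4]
width: -0.4
```

Call:
move_arm:
  series:
    - [[0.03,0,0],0]
    - [[0.08,0,0],0]
    - [[0.13,0,0],0]
    - [[0.17,0,0],0]
    - [[0.187,0,0],0]

```text
clock: 56.25
eef_pos: [588.6, 80.0, 0.5]
tool_rot: [-3.139, -0.005, 1.601]
force: [-1.7, -16.5, -0.4]
width: 0.1
```

```bash
cat > dr.py <<'E'
from h import *
s=read_state();print(s["clock"],s["eef_pos"],s["force"])
b=get_image("top");cv2.imwrite("pics/d.png",b);h=cv2.cvtColor(b,cv2.COLOR_BGR2HSV)
for r in range(150,244,3):print(r,"".join("#" if x<55 else "o" if (q>70 and 5<k<26) else "b" if(q>70 and 90<k<130) else "%d"%(int(x)//26) for k,q,x in h[r,185:290]))
E
python3 dr.py
```

```text
56.25 [5.88645855e+02 7.99539830e+01 5.49659091e-01] [ -1.65105579 -16.50220886  -0.43384491]
150 323344555566676777777777676767776767767676777677776676767776776777776776676767777676777777667776677676676
153 333322235676677666777777776667767676676677766777667767767766677766776776677776767777767767777767776767767
156 3322222#256776676776766677666777777667677776777767666677676767777777776667766766667777666767776oooooooooo
159 22332####46767667776776667676777677676767777676767767777777777677776667676666666666777777676766oooooooooo
162 2332#####357766767776676oooo4567677776767767677676776777767767767767676766776677767666644444444oooooooooo
165 332######256767667776655oooooo466666666666656666o6666o66ooooooooooooooooooooooooooooooooooooooooooooooooo
168 32#######256677677766644ooooooooooooooooooooooooooooooo#oo#ooo####o#oooooooo#ooooooooooooo###oooooooooooo
171 42#######357777667777644ooooooooooooooooooooooooooooooooooooooooooooooooooooooooooooooooooooooooooooooooo
174 3#########2322##36777644oooooooooooooo567764bbbbbbbbbbb56oooooooooooooooooooooooooooooooooooooooooooooooo
177 2#########2#
[... 1813 characters left out ...]
oooooooooooooooooooooooooooooooooooooooo
228 6766667776677666666666534ooooooooooooooooooo555555ooooooooooooooooooooooooooooooooooooooooooooooooooooooo
231 7777777766667767666666534ooooooooooooooooooo454565ooooooooooooooooooooooooooooooooooooooooooooooooooooooo
234 7666677766666767666666534ooooooooooooooooooo345555ooooooooooooooooooooooooooooooooooooooooooooooooooooooo
237 7777767767776677666666533ooooooooooooooo5oooooooooo3433333333334333344444444455555555555443333333oooooooo
240 7677677667666777666666554oooooooo466666666666666666666666666666666666666666666666666666666666666665544333
243 777777766777767766666666666665555566666666666666666667667776767677766766767776766666666666666666676665556
```

The drawer is at its stop (16 N) and the ruler is visible: hole end near col 222, row 207, rib from col 238. Measure the rib line and rise out from the handle.

Call:
move_arm:
  series:
    - [[-0.006,0,-0.03],0]
    - [[-0.008,0,-0.085],0]
  claw: 0.45

```text
clock: 56.55
eef_pos: [587.9, 69.7, 85.5]
tool_rot: [-3.136, -0.002, 1.6]
force: [1.5, 0.3, 1.1]
width: 36.0
```

```bash
python3 - <<'E'
from h import *
b=cv2.imread("pics/d.png");g=cv2.cvtColor(b,6)
for c in(224,230,244,248,252,258,264,270,276):print(c,196,g[196:218,c].tolist())
for c,v in((222,207),):print("hole",onz("top",c,v,20).round(1))
for v in(203.5,204.5,205.5,206.5):print(v,onz("top",245,v,35).round(1),onz("top",270,v,35).round(1))
print("edge",onz("top",281,205,94).round(1),"panel",onz("top",209,205,80).round(1),onz("top",222,205,80).round(1));print(tool()[0],read_state()["tool_rot"])
E
```

```text
224 196 [151, 154, 147, 140, 135, 146, 170, 181, 183, 180, 176, 172, 175, 178, 176, 174, 170, 150, 121, 127, 133, 135]
230 196 [150, 152, 148, 141, 159, 180, 182, 178, 183, 181, 182, 180, 181, 181, 174, 168, 170, 151, 125, 126, 133, 138]
244 196 [154, 151, 144, 142, 149, 157, 166, 164, 125, 81, 71, 83, 125, 176, 182, 180, 165, 153, 149, 149, 148, 156]
248 196 [157, 152, 146, 141, 151, 161, 170, 164, 124, 84, 67, 80, 122, 173, 182, 180, 162, 140, 150, 149, 151, 157]
252 196 [154, 151, 140, 141, 158, 167, 177, 173, 132, 62, 64, 83, 126, 176, 184, 182, 164, 144, 152, 151, 154, 157]
258 196 [155, 149, 145, 146, 168, 180, 179, 162, 107, 58, 96, 109, 131, 178, 182, 181, 161, 142, 153, 155, 154, 154]
264 196 [154, 146, 138, 123, 137, 169, 180, 164, 105, 49, 91, 108, 136, 181, 186, 179, 152, 129, 151, 155, 153, 156]
270 196 [155, 144, 139, 148, 164, 168, 175, 172, 122, 49, 100, 118, 134, 180, 181, 178, 159, 141, 155, 157, 152, 154]
276 196 [91, 85, 79, 95, 114, 119, 124, 115, 84, 29, 66, 84, 90, 116, 123, 119, 111, 101, 95, 100, 96, 96]
hole [579.5  29.4  20. ]
203.5 [587.1 -35.9  35. ] [ 587.3 -104.4   35. ]
204.5 [584.3 -35.9  35. ] [ 584.5 -104.5   35. ]
205.5 [581.5 -36.   35. ] [ 581.7 -104.5   35. ]
206.5 [578.7 -36.   35. ] [ 578.9 -104.5   35. ]
edge [ 573.7 -135.1   94. ] panel [575.4  54.4  80. ] [575.5  20.2  80. ]
[587.9161526   69.7324881   85.47180371] [-3.13606472e+00 -1.89800974e-03  1.60040785e+00]
```

Call:
move_arm:
  series:
    - [[-0.055,-0.006,0],0]
    - [[-0.1,-0.011,0.02],0]
    - [[-0.103,-0.011,0.06],0]
    - [[-0.103,-0.011,0.088],0]
    - [[-0.103,-0.011,0.0945],0]

```text
clock: 57.18
eef_pos: [578.4, -34.1, -10.1]
tool_rot: [-3.134, -0.002, 1.599]
force: [-0.6, -0.3, -0.5]
width: 38.7
```

Call:
move_arm:
  series:
    - [[0,0,0],0]
    - [[0,0,0],0]
    - [[0,0,0],0]
  claw: 0

```text
clock: 57.55
eef_pos: [579.4, -34.3, -8.8]
tool_rot: [-3.136, -0.002, 1.599]
force: [-0.3, -1.6, 4.2]
width: 7.8
```

Ruler rib gripped (7.8 mm). Lift so the board edge tilts it.

Call:
move_arm:
  series:
    - [[0,0,-0.02],0]
    - [[0,0,-0.04],0]
    - [[0,0,-0.053],0]
    - [[0.002,0,-0.064],0]
    - [[0.004,0,-0.076],0]

```text
clock: 58.18
eef_pos: [578.9, -30.3, 67.2]
tool_rot: [-3.135, -0.002, 1.599]
force: [-0.1, -1.8, -5.6]
width: 7.8
```

```bash
python3 dr.py | awk 'NR==1||($1>=195&&$1<=222)'; python3 - <<'E'
from h import *
a=get_image("scene");g=cv2.cvtColor(a,6)
for z,y in((90,30),(110,28),(130,25)):print(z,proj("scene",[579,y,z]),proj("top",[579,y,z]))
for r in range(192,226):print(r,"".join("%d"%(x//26) for x in g[r,235:300]))
E
```

```text
58.175 [578.92254221 -30.28088901  67.20364907] [-0.05111554 -1.78837462 -5.59532187]
195 4444444444443344333334333333333333332222222322222222222222332####356ooooooooooooooooooooooooooooooooooooo
198 44444444444344443333333333333333332222222333222222222233322#####46677777767776777777777667676763ooooooooo
201 4444444443344333333333333333333322222222333222223333322#########22222233333333333222344444444443ooooooooo
204 4444444444333333333333333333322222222222222222#############2455554344444444444444443344444444544ooooooooo
207 434334433333333333333333333222222223444443322############2567667776777777677777777777777777777644oooooooo
210 443443333333333333333333332222222ooooooooooooo#############23oooooooooooooooo3333333334555444443ooooooooo
213 4343333333333333333332322222222ooooooooooooooooo##222#####ooooooooooooooooooooooooooooooooooooooooooooooo
216 3333333333333333333332222222#oooooooooooooooooo###222####oooooooooooooooooooooooooooooooooooooooooooooooo
219 23333333333333333322222222oooooooooooooooooooo###22322###oooooooooooooooooooooooooooooooooooooooooooooooo
222 ##223333333333333222
[... 2162 characters left out ...]

216 33332222222222334444444432222222223444444444444455444444444444444
217 22222332222222223334444444432222223444444444444444444444444444544
218 22222333322222222223344444444322222334444444444444444444444444445
219 22222233223222222222233344444443222223334444444444544444444444444
220 22222222222333222222222233444444432222223344444444445544444444444
221 22222222222332222222222222333444444322222223344444444454444444444
222 22322222222222223332222222222334554432222222233444544444455444444
223 22222222222222222333222222222222344332222222222233444444444444444
224 32322222222222222232333322222222222222222222222222334444444445444
225 23332222322222222222223333222222222222222222222222222334444444444
```

Ruler tilted about 11° (scene band (259,196)→(280,209)). A bit more tilt, then draw it out along the slope.

Call:
move_arm:
  series:
    - [[0.002,0,-0.007],0]
    - [[0.003,0,-0.014],0]
    - [[0.003,0,-0.014],0]
    - [[0.02,0,-0.018],0]
    - [[0.045,0,-0.024],0]

```text
clock: 58.9
eef_pos: [578.6, 15.8, 92.4]
tool_rot: [-3.137, -0.002, 1.598]
force: [0.5, -0.6, -1.9]
width: 7.7
```

Call:
move_arm:
  series:
    - [[0.025,0,-0.006],0]
    - [[0.05,0,-0.013],0]
    - [[0.075,0,-0.02],0]
    - [[0.1,0,-0.028],0]
    - [[0.12,0,-0.035],0]

```text
clock: 59.52
eef_pos: [575.5, 137.8, 128.3]
tool_rot: [-3.138, -0.003, 1.599]
force: [1.5, 3.0, 0.9]
width: 7.5
```

Call:
move_arm:
  series:
    - [[0.004,0,-0.02],0]
    - [[0.008,0,-0.055],0]
    - [[0.008,0,-0.1],0]
    - [[0.008,0,-0.14],0]
    - [[0.008,0,-0.165],0]

```text
clock: 60.15
eef_pos: [576.8, 146.0, 296.1]
tool_rot: [-3.141, -0.004, 1.599]
force: [0.3, 0.8, -2.0]
width: 8.0
```

Call:
move_arm:
  series:
    - [[0,0,0],0]
    - [[0,0,0],0]
    - [[0,0,0],0]

```text
clock: 60.52
eef_pos: [575.9, 146.0, 294.5]
tool_rot: [-3.139, -0.003, 1.599]
force: [0.8, -0.1, -2.3]
width: 7.7
```

```bash
python3 - <<'E'
from h import *
s=read_state();print(s["clock"],s["width"],s["eef_pos"],s["force"],np.abs(s["qd"]).max())
a=get_image("scene");g=cv2.cvtColor(a,6);b=get_image("top");t=cv2.cvtColor(b,6)
print("stick",*[g[r,218:232].tolist() for r in range(182,212,5)],sep="\n")
print("grip",proj("scene",s["eef_pos"]+[0,0,34]),proj("top",s["eef_pos"]+[0,0,34]))
for r in range(110,190,2):print(r,"".join("%d"%(x//26) for x in g[r,190:290]))
print("top")
for r in range(150,225,3):print(r,"".join("%d"%(x//26) for x in t[r,170:290]))
E
```

```text
60.525 7.6535520058208375 [575.92875164 146.00242239 294.54462577] [ 0.83424072 -0.0599824  -2.30136186] 0.00517368363785901
stick
[172, 170, 169, 169, 169, 169, 169, 169, 168, 167, 164, 165, 166, 165]
[97, 99, 86, 49, 50, 55, 53, 51, 48, 86, 149, 170, 166, 165]
[97, 98, 91, 58, 42, 48, 50, 49, 45, 83, 145, 169, 167, 167]
[98, 98, 99, 94, 87, 103, 107, 108, 104, 97, 100, 113, 105, 73]
[167, 167, 170, 157, 113, 100, 114, 121, 113, 99, 84, 79, 72, 73]
[167, 164, 138, 89, 68, 59, 75, 74, 75, 82, 102, 117, 123, 103]
grip (np.float64(220.12656054678405), np.float64(111.8579029005255)) (np.float64(141.55279744553), np.float64(185.23421900329961))
110 2233333322233232223333322100122101233332232222233233233210010123323333233333333332332333333333333333
112 2233332222222232232222222222222232233333333333333333333210000123333323333333333333333232323333333333
114 2333333332233222332232222222221123331233333232323222333210000123333333333233333333333333333333333323
116 3333223332222233322232232234555421113331233333332233333210000123333333333333333333323332333333233333
118 222333333232333333333323322
[... 6177 characters left out ...]
113555555555555555555556555556555555565556566556666656666565333333345544444
210 666666422222221135666666322246665666663344441113555555565655565555555656666565565555555555555555555555555333333344544544
213 666666422222221012222355322246665666653344431113555555555555555555555555555555555555555555555555555555555433333345555455
216 666666665432111222322245322246666666553344432122455555555555555554444444444444444454445455444544555555555533333345555555
219 666666666666666543334566522122222222222344432113455555555555555555555555555555555555555555555555566556655533333345555555
222 666666666666666666666665322246666666653344442123455555555555555555555555555555555555555555555555565566666533333345555555
```

Call:
move_arm:
  series:
    - [[0,0,-0.015],0]
    - [[0,0,-0.03],0]
    - [[0,0,-0.04],0]
    - [[0,0,-0.04],0]
    - [[0,0,-0.04],0]

```text
clock: 61.25
eef_pos: [576.1, 145.8, 334.7]
tool_rot: [-3.139, -0.003, 1.599]
force: [0.1, 0.8, -1.1]
width: 7.7
```

```bash
python3 - <<'E'
from h import *
o1,d1=ray("scene",271,147.5);o2,d2=ray("top",252.5,187)
k=np.linalg.lstsq(np.c_[d1,-d2],o2-o1,rcond=None)[0];p=o1+d1*k[0];q2=o2+d2*k[1];print("plain end before +40:",p.round(1),q2.round(1))
s=read_state();print(s["clock"],s["width"],s["eef_pos"],np.abs(s["qd"]).max())
a=get_image("scene");g=cv2.cvtColor(a,6)
for r in (186,196,207):print(g[r,218:232].tolist())
E
```

```text
plain end before +40: [579.7 -66.2 258. ] [587.1 -73.9 258.9]
61.25 7.739592471497248 [576.0620505  145.76303584 334.65607785] 0.00656709478626572
[100, 99, 86, 47, 54, 58, 56, 54, 49, 92, 153, 167, 165, 167]
[96, 99, 98, 94, 88, 103, 109, 108, 103, 95, 127, 176, 157, 125]
[168, 165, 137, 88, 68, 59, 73, 72, 74, 82, 100, 118, 121, 104]
```

Plain end is at z≈298 mm now, the hole end is higher, the arm is still, and the stick is standing. Hand in.

```bash
python3 -c "
from cell import *
print(finish_job());print(read_state()['clock'])"
```

```text
the job is handed in; nothing more can be done
None
the job is handed in; nothing more can be done
```

I handed the job in at about 61.3 s of the 67 s. My last checks suggest every step was met, but the hand-in gives no verdict.

**What I did**
- **Glue stick:** I stood up the farthest stick, at top pixel (222,191). Holding the cap, I levered its base under the handle bar, let it stand in front of the drawer, regripped it and carried it to about (555, 141) mm.
- **Drawer:** I hooked the handle with shut fingers and pulled until it met its stop, where the force reached 16 N.
- **Ruler:** I gripped the rib near the hole end and lifted it so the top board's edge tilted it. I drew it out slantwise and raised it.

**Last checks**
- **Ruler:** It is still gripped, with the jaws at 7.7 mm. I measured the plain end at z ≈ 258 mm from two views, then lifted another 40 mm, so it should be near 298 mm. The hole end is higher and the arm was still.
- **Glue stick:** Its pixels in the scene view match those from when it was set down upright.
- **Drawer:** Its front showed in the same place, to within about a pixel, after the ruler came out.

**What went wrong or was not confirmed**
- **Height offset:** The reported tool height was about 35 mm below the real fingertips, so the first grasps closed on air.
- **Glue stick attempts:** It slipped from the grip several times and toppled once before the final placement. That used most of the time.
- **Ruler tilt:** I judged the slantwise hold from the force and a tilt of about 11° in one view. The hole end was hidden there, so I worked out its height (about 100 mm) instead of measuring it.
- **Other items:** I did not measure the stapler, binder clip or memory stick again at the end. I moved nothing near them.

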